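# Pack a loose plancha tight in its worktop slot and hold the wedge

## Task

The built-in electric plancha sits loose in its slot in the teak cooking station: first switch it off, turning its heat selector back to the white off mark. Then stand the blue packer in the gap on its left, flat against the plancha, add the wider green one beside it if the gap is still too wide for the wedge, and push the orange wedge down between packer and left-hand worktop, sloping face to the worktop, until the plancha is driven up tight against the right-hand section. Finish while still gripping the wedge and pressing it down so that the pack stays tight (a colleague will then screw the plancha down), and leave the other things where they are.

Things in the scene. Friction and masses are not known exactly. Their poses are not given: they have to be found in the camera images.
- plancha (a joint): sideways play in m of the plancha, along the station's +y (left): 0 = hard against the right-hand section, at most 0.008. It is a low stainless electric hotplate, 360 mm deep, 300 mm wide, black plate, black control strip at the front (robot side); it slides sideways on a tray against 3 N of friction. Its top is 85 mm above the bench, level with both teak worktops.
- selector (a joint): angle in rad of the heat selector: 0 = off (pointer at the white bar mark, straight away from the robot side), growing clockwise seen from above. It clicks every 0.45 rad: off, then four heats marked by red dots of growing size at 0.45, 0.90, 1.35, 1.80; end stops just past off and 1.80. It counts as off within 0.12. About 0.1 N m takes it over a click.
- selector_grip (a point): point on the selector's turning axis (vertical), 24 mm above the plancha's top, where its grip is pinched: a grey upright bar 44 mm long, 12 mm wide, top 35 mm and underside 6 mm above the plancha's top, over a black disc of 22 mm radius. The bar lies along this point's x axis; +x is the end with the white pointer.
- gap (a point): point on the upper edge of the left-hand worktop's gap face, at a good place for the pack; x along the gap (away from the robot side), y left, into the worktop, z up. The gap is 360 mm long, open at the top, between this face and the plancha's left face, both upright; its floor is 55 mm below this point. With the plancha hard to the right it is 17 to 28 mm wide.
- plancha_edge (a point): point on the upper edge of the plancha's left face, which bounds the gap on the right; same axes as gap. The y distance from here to gap is the gap's present width; pushing the plancha fully right widens it by the value of plancha.
- left_section: left-hand teak worktop section, fixed: 360 x 260 x 85 mm; its origin lies on the bench under the middle of its gap face, y into the worktop, z up.
- station: tray and right-hand teak section, fixed; origin on the bench under the middle of the slot, x away from the front, y left.
- rack: slotted plywood block, 66 x 140 x 35 mm, standing on the left-hand worktop, fixed, origin at the middle of its underside. In slots 27 mm deep along its y axis, 45 mm apart, stand from -y to +y the blue packer, the green packer and the wedge, all a little loose, tops 68, 68 and 78 mm above the block.
- wedge: orange plastic wedge, 105 mm tall, 40 mm wide along its x; origin at the tip's underside. Upright (flat) face on its -y side, sloping face on its +y side: 2.5 mm thick at the tip, 16.9 mm thick 60 mm up (0.24 mm per mm), then a straight head 45 mm tall. It stands tip down; loose, 35 g.
- wedge_head (a point): middle of the wedge's straight head (40 mm wide in x, 16.9 mm thick in y, 45 mm tall), 82.5 mm above the tip.
- wedge_tip (a point): middle of the wedge's lower edge; it is 7.2 mm farther to -y than the head's middle, and 1.25 mm from the flat face.
- blue_mid (a point): middle (half-way up) of the blue flat packer: 24 mm wide along its x, 8 mm thick along its y, 95 mm tall, rounded top corners, loose, 25 g. Standing on the gap's floor it sticks out 40 mm above the worktop; left leaning over 0.08 rad it topples that way, so let it lean on the plancha. It goes in first and is always enough when the gap (plancha hard to the right) is under 21.8 mm.
- green_mid (a point): middle (half-way up) of the green flat packer: 32 mm wide along its x, 8 mm thick along its y, 95 mm tall, rounded top corners, loose, 25 g. Standing on the gap's floor it sticks out 40 mm above the worktop; left leaning over 0.08 rad it topples that way, so let it lean on the plancha. It is added when the gap is wider than that; beside the narrower blue one there is room for the fingers.
- spatula: plancha spatula with wooden handle lying on the plate, about 240 mm; leave alone
- try_square: carpenter's try square lying on the left-hand worktop at the back: wooden stock 80 x 18 x 16 mm, steel blade 150 mm; leave alone
- spirit_level: yellow spirit level, 200 x 22 x 42 mm, on the right-hand section; leave alone
- tape_measure: grey tape measure, 66 x 36 x 58 mm, on the bench; leave alone
- screw_jar: jar, 66 mm across, 85 mm tall, on the bench; leave alone
- cleaner_bottle: white bottle, 68 mm across, 200 mm tall, on the bench at the right; leave alone
Mind the look-alikes: they are no part of the job. There is more than one size of the part that bears green_mid; the job needs the smaller. There is more than one size of the wedge; the one meant has the size given above.

How it is judged:
By the outcome, as a careful person would: the job done as asked, in the order asked, and still so for the second after the job is handed in, while the arm keeps its last pose, push and grip.
It also fails if it takes over 72 s, if anything falls off the work surface, if the arm or the gripper's body presses on something with over 40 N, if the wrist force passes 120 N, or if a joint passes its speed limit or range.

## Robot

A 6-joint arm with a two-finger parallel gripper is mounted at the origin on the work surface. World frame = base frame: x ahead of the robot, y to its left, z up, the work surface at z = 0. Lengths are in mm, angles in degrees, forces in N, time in s.
With the tool pointing down it reaches from about 375 to 925 mm from the base axis. Payload 5.7 kg.
Tool frame: the origin (TCP) lies at the very end of the fingers, on their centre line; the grasp point (between the pads) lies 19 mm behind it; z points along the fingers, y is the direction in which the jaws open and shut (so a half turn about z gives the same grasp; the last joint's range is limited). The gripper opens to 88 mm and grips with 3 to 60 N. Pads are 20 mm wide; open, the fingers measure 115 mm over their backs; the gripper's body (75 mm by 178 mm) begins 61 mm behind the grasp point.
Start: joints at [-76.037, 20.558, 86.54, -0, 72.909, -6.595], TCP at [210.674, -561.764, 222.623] pointing down, gripper open.
Joint ranges: [-170.27, 170.27], [-57.76, 135], [12.27, 136.19], [-55.21, 235.2], [11.17, 155.16], [-170.74, 170.74]. Speed limits (degrees/s): [136.94, 136.94, 180, 180, 180, 180].

## Interface

Orientations are given as a 3x3 rotation matrix whose columns are the frame's x, y, z axes.
In Python, from plant import manip gives the robot as it stands.
- The arm moves only by the tool carry_out, never from a script. Its argument "increments" is a list of rows, each an object with "translation": the shift along the tool's x, y, z normalised to -1 to 1, where 1 is 0.025 m, a list of three; "rot": the turn, a rotation vector about the tool's x, y, z normalised to -1 to 1, where 1 is 0.12 rad, a list of three; "hand": the opening, from 0 (shut) to 1 (fully open). In form: [{"translation": [x, y, z], "rot": [ax, ay, az], "hand": hand}, ...]. A call has 1 to 5 rows; each row shifts and turns the pose as measured when the row begins, along the tool's axes as they then stand; what a row does not reach is not made up. A row lasts 1/10 s, in which the tool goes at most 50 mm and 8.59 degrees, less where a joint would pass 70% of its speed; a pose out of reach is approached as far as the arm can. A call with a number of a shift or a turn outside -1 to 1 is refused whole. A call with a gripper value outside its range is refused whole. The fingers move at their own pace and stop on an object; "force" is the grip in N (left out, the last holds). Time passes only in rows, so rows that do not move let the fingers close. It gives the time, the measured TCP pose, the force and the opening at its end, in the units of the state.
- manip.read_state(): the state, without advancing time (a new reading comes with each control period).
- manip.read_camera(name): name is "side" or "top" or "wrist"; returns the picture (384x512x3 uint8, red, green, blue); there is no depth.
- manip.calibration(name): a dict with "fx", "fy", "cx", "cy" (pixels), "R" (3x3) and "t" (3): a world point X has camera coordinates R X + t; the wrist camera has in their place "T_tool_cam" (4x4, takes a point from camera to tool coordinates, whose origin is the TCP and whose axes are the flange's). Camera axes: x right, y down, z forward; pixel columns grow to the right and rows downward; lengths in mm; the calibration is good to about 2 mm. A picture is of the moment at which its call begins: read the wrist's pose just before it. calibration takes no time and is no camera call.
- manip.sign_off(): hands the job in, once; it reports no verdict.
The state is a dict: "time_s": time; "joint_positions": joint angles; "joint_velocities": joint speeds; "joint_efforts": joint torques, N m; "tool_pos": TCP position; "ee_rot": TCP orientation; "wrist_force": force on the tool from outside, world axes, zero at the start; "ft_torque": the same for the moment, N m; "width": finger opening in mm.
Only numpy, scipy, OpenCV 4.12 (cv2) and the standard library are available. Lean on these libraries where they do the work, as an engineer would, in place of code of your own. Each camera call takes 0.05 s, during which the arm holds its last target.

## Working session

There is one attempt and no reset: what is moved stays moved. The work goes in short steps, Python scripts to look and compute and a tool call to move; the robot and the scene stay as the last step left them, time stands still between calls to the robot, and variables do not carry over. Pictures are saved under pics/ and viewed, and the job is handed in when it is done.

Besides the shell and the picture viewer there is one more tool, called after "Emit:" as a command line: name --argument value ..., lists and objects as JSON in quotes. carry_out: Moves the arm, as the interface text tells. Its arguments: {"type":"object","properties":{"increments":{"type":"array","items":{"type":"object","properties":{"translation":{"type":"array","items":{"type":"number"}},"rot":{"type":"array","items":{"type":"number"}},"hand":{"type":"number"}}}},"force":{"type":"number"}},"required":["increments"]}

```bash
ls; mkdir -p pics; python3 - <<'E'
from plant import manip
import cv2, json, numpy as np
s=manip.read_state(); print({k:np.round(v,3).tolist() for k,v in s.items()})
for n in ["side","top","wrist"]:
    im=manip.read_camera(n); cv2.imwrite(f"pics/{n}0.png",im[:,:,::-1])
    c=manip.calibration(n); print(n,{k:np.round(v,4).tolist() for k,v in c.items()})
E
```

```text
pics
{'time_s': 0.0, 'joint_positions': [-76.039, 20.596, 86.599, -0.001, 72.91, -6.597], 'joint_velocities': [-0.021, -0.06, 0.014, 0.043, 0.09, -0.094], 'joint_efforts': [0.002, -51.537, -27.073, 0.068, 0.035, -0.0], 'tool_pos': [210.483, -561.116, 221.83], 'ee_rot': [[0.936, 0.351, -0.0], [0.351, -0.936, 0.002], [0.0, -0.002, -1.0]], 'wrist_force': [-0.921, -0.499, -0.751], 'ft_torque': [0.024, -0.014, -0.008], 'width': 87.894}
side {'fx': 398.7361, 'fy': 398.7361, 'cx': 258.8411, 'cy': 197.4737, 'R': [[-0.9763, -0.2151, 0.0218], [-0.1249, 0.4788, -0.869], [0.1765, -0.8512, -0.4943]], 't': [559.7803, 194.8391, 1463.676]}
top {'fx': 352.7892, 'fy': 352.7892, 'cx': 250.1199, 'cy': 185.137, 'R': [[-0.0232, -0.9997, -0.0035], [-0.9896, 0.0235, -0.1416], [0.1416, 0.0001, -0.9899]], 't': [-36.3149, 595.7534, 1487.1925]}
wrist {'fx': 286.6632, 'fy': 286.6632, 'cx': 258.4618, 'cy': 187.9718, 'T_tool_cam': [[0.0012, -0.9601, -0.2795, 77.3595], [1.0, 0.001, 0.0008, 0.84], [-0.0005, -0.2795, 0.9601, -162.7712], [0.0, 0.0, 0.0, 1.0]]}
```

View pics/side0.png

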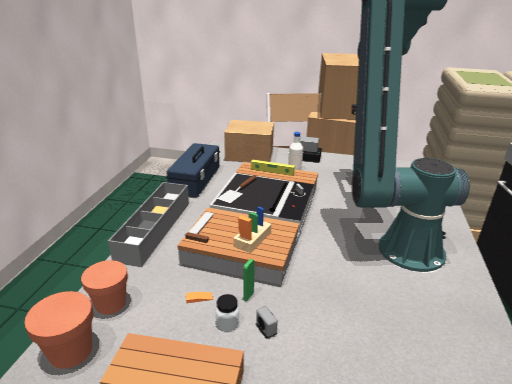

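View pics/top0.png

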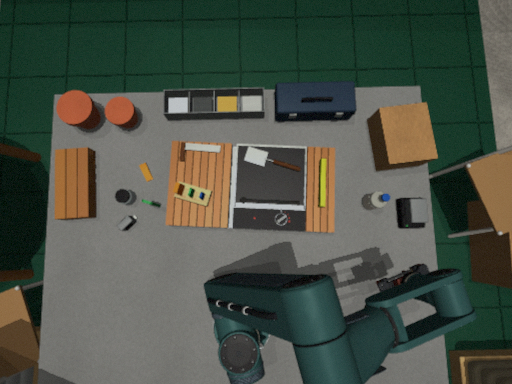

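View pics/wrist0.png

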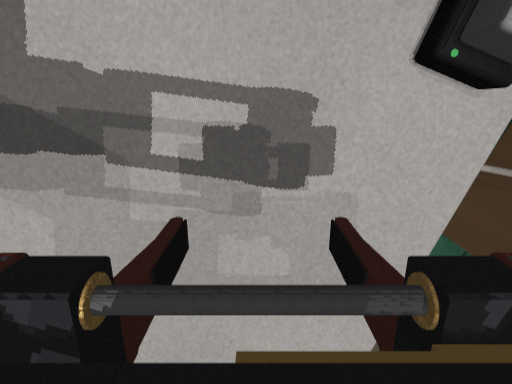

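The side view shows the rack with the orange wedge (245,228), green (253,222) and blue (261,215). A larger green part (249,280) and a small orange one (199,297) are on the bench. I'll enlarge these.

```bash
python3 - <<'E'
import cv2
a=cv2.imread("pics/side0.png");b=cv2.imread("pics/top0.png")
cv2.imwrite("pics/s1.png",cv2.resize(a[150:340,170:330],None,fx=3.1,fy=3.1,interpolation=cv2.INTER_CUBIC))
cv2.imwrite("pics/t1.png",cv2.resize(b[135:240,120:345],None,fx=3.5,fy=3.5,interpolation=cv2.INTER_CUBIC))
E
```

```text
(no output)
```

View pics/s1.png

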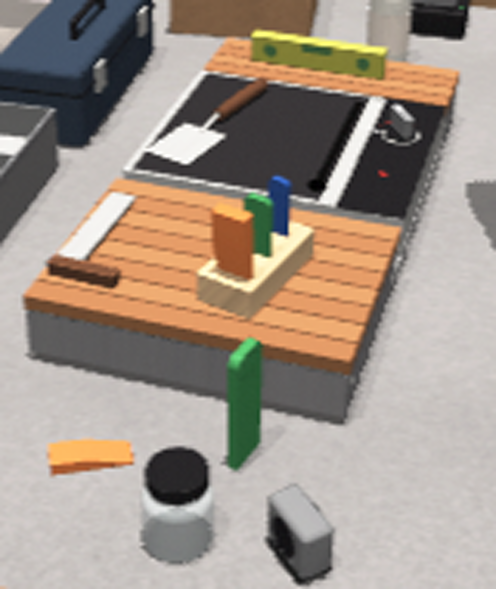

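View pics/t1.png

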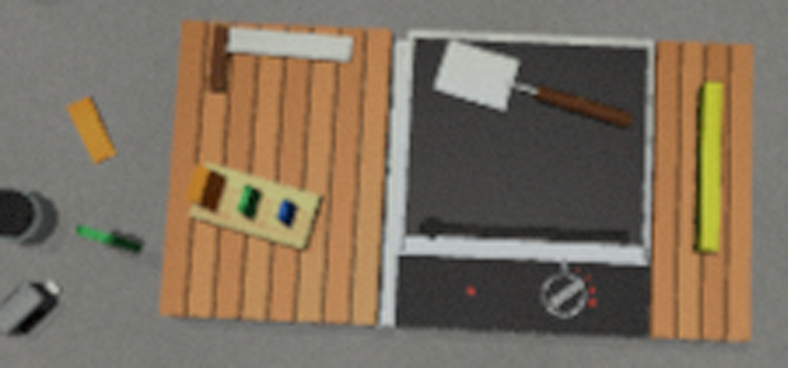

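```bash
cat > h.py <<'E'
from plant import manip
import numpy as np, cv2
def cal(n,st=None):
    c=manip.calibration(n)
    K=np.array([[c['fx'],0,c['cx']],[0,c['fy'],c['cy']],[0,0,1.]])
    if n=='wrist':
        st=st or manip.read_state()
        T=np.eye(4);T[:3,:3]=np.array(st['ee_rot']);T[:3,3]=st['tool_pos']
        M=np.linalg.inv(T@np.array(c['T_tool_cam']))
        return K,M[:3,:3],M[:3,3]
    return K,np.array(c['R']),np.array(c['t'])
def ray(C,uv,z):
    K,R,t=C
    o=-R.T@t; out=[]
    for p in np.atleast_2d(uv).astype(float):
        d=R.T@np.linalg.solve(K,[p[0],p[1],1]); out.append(o+d*(z-o[2])/d[2])
    return np.array(out)
def proj(C,X):
    K,R,t=C; X=np.atleast_2d(X); q=(X@R.T+t)@K.T; return q[:,:2]/q[:,2:]
def snap(n,name):
    st=manip.read_state(); im=manip.read_camera(n)[:,:,::-1].copy(); cv2.imwrite(f"pics/{name}.png",im)
    np.savez(f"pics/{name}.npz",p=st['tool_pos'],r=st['ee_rot'])
    print("t",st['time_s'],np.round(st['tool_pos'],1)); return im,cal(n,st)
def load(n,name):
    d=np.load(f"pics/{name}.npz"); return cv2.imread(f"pics/{name}.png"),cal(n,dict(tool_pos=d['p'],ee_rot=d['r']))
E
python3 - <<'E'
from h import *
C=cal('top')
f=lambda x,y:(x/3.5+120-.36,y/3.5+135-.36)
P=lambda n,p,z:print(n,np.round(ray(C,p,z)[0],1))
P('sel',f(565,294),120)
for n,p in dict(Lfr=(162,317),Lbk=(183,22),gapLbk=(391,30),gapLfr=(379,326),plbk=(408,32),plfr=(398,328),prbk=(654,42),prfr=(650,334)).items(): P(n,f(*p),85)
P('blue',f(287,212),85+103);P('green',f(250,199),188);P('wedge',f(203,187),198)
for p in [(205,162),(321,195),(304,249),(190,215)]: P('rack',f(*p),120)
P('spat',f(628,118),90);P('level',f(710,165),127)
E
```

```text
sel [ 443.4 -172.6  120. ]
Lfr [429.  302.9  85. ]
Lbk [788.3 280.9  85. ]
gapLbk [772.1  25.9  85. ]
gapLfr [412.4  45.8  85. ]
plbk [769.    5.1  85. ]
plfr [409.5  23.3  85. ]
prbk [ 749.2 -295.3   85. ]
prfr [ 395.5 -274.3   85. ]
blue [538.7 139.8 188. ]
green [554.3 181.1 188. ]
wedge [567.6 231.7 198. ]
rack [608.2 245.7 120. ]
rack [565.8 109.3 120. ]
rack [502.8 129.6 120. ]
rack [545.8 262.9 120. ]
spat [ 654.6 -258.8   90. ]
level [ 589.5 -347.   127. ]
```

Emit:
carry_out --increments '[{"translation": [0.94,-0.75,0],"rot": [0,0,0],"hand": 1},{"translation": [0.94,-0.75,0],"rot": [0,0,0],"hand": 1},{"translation": [0.94,-0.75,0],"rot": [0,0,0],"hand": 1},{"translation": [0.94,-0.75,0],"rot": [0,0,0],"hand": 1},{"translation": [0.94,-0.75,0],"rot": [0,0,0],"hand": 1}]'

```text
time_s: 0.65
tool_pos: [287.7, -431.2, 220.2]
ee_rot: [[0.938, 0.346, -0.002], [0.346, -0.938, 0.002], [-0.001, -0.002, -1.0]]
wrist_force: [0.7, 0.5, 0.4]
width: 88.1
```

Emit:
carry_out --increments '[{"translation": [0.94,-0.75,0],"rot": [0,0,0],"hand": 1},{"translation": [0.94,-0.75,0],"rot": [0,0,0],"hand": 1},{"translation": [0.94,-0.75,0],"rot": [0,0,0],"hand": 1},{"translation": [0.94,-0.75,0],"rot": [0,0,0],"hand": 1},{"translation": [0.94,-0.75,0],"rot": [0,0,0],"hand": 1}]'

```text
time_s: 1.15
tool_pos: [367.4, -296.1, 219.5]
ee_rot: [[0.939, 0.345, -0.002], [0.345, -0.939, 0.004], [-0.001, -0.004, -1.0]]
wrist_force: [0.3, -0.3, 0.1]
width: 87.9
```

Emit:
carry_out --increments '[{"translation": [0.94,-0.75,0],"rot": [0,0,0],"hand": 1},{"translation": [0.94,-0.75,0],"rot": [0,0,0],"hand": 1},{"translation": [0.94,-0.75,0],"rot": [0,0,0],"hand": 1},{"translation": [0.94,-0.75,0],"rot": [0,0,0],"hand": 1},{"translation": [0.94,-0.75,0],"rot": [0,0,0],"hand": 1}]'

```text
time_s: 1.65
tool_pos: [447.1, -161.2, 219.2]
ee_rot: [[0.939, 0.344, -0.003], [0.344, -0.939, 0.004], [-0.002, -0.005, -1.0]]
wrist_force: [-0.0, -0.4, 1.6]
width: 88.0
```

```bash
python3 - <<'E'
from h import *
im,C=snap('wrist','w1')
p=proj(C,[443.4,-172.6,120])[0];print(p)
x,y=map(int,p); c=im[max(0,y-80):y+80,max(0,x-80):x+80]; cv2.imwrite('pics/w1c.png',cv2.resize(c,None,fx=3.5,fy=3.5,interpolation=cv2.INTER_CUBIC)); print(max(0,x-80),max(0,y-80))
E
```

```text
t 1.65 [ 447.1 -161.2  219.2]
[267.67984489 196.26397241]
187 116
```

View pics/w1.png

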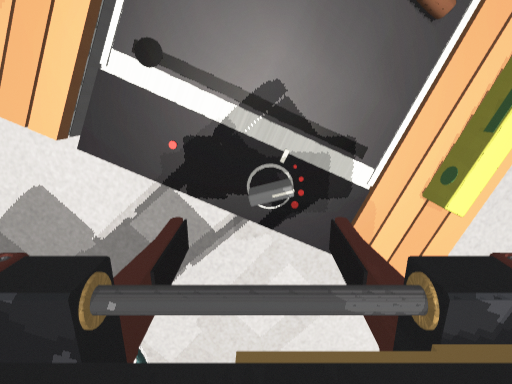

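View pics/w1c.png

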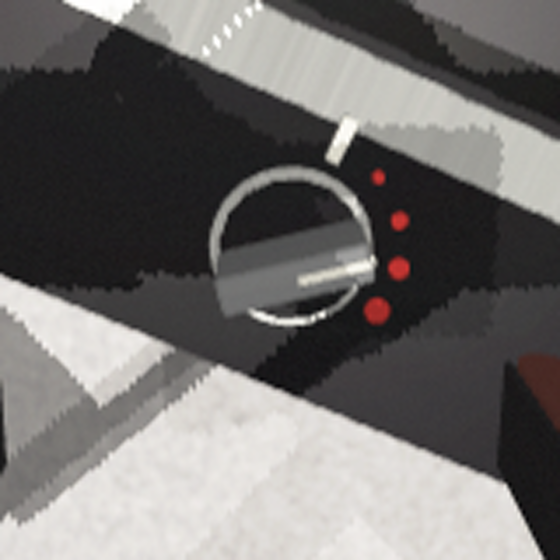

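```bash
python3 - <<'E'
from h import *
im,C=load('wrist','w1')
f=lambda x,y:(x/3.5+187-.36,y/3.5+116-.36)
r=lambda p,z=85:ray(C,f(*p),z)[0]
a=lambda v:np.degrees(np.arctan2(v[1],v[0]))
for z in (85,88,91):
  c=r((292,245),z); print(z,c, 'rad',[np.linalg.norm(r(p,z)-c) for p in [(211,245),(373,240),(292,168),(292,324)]])
c=r((292,245),88)
for p in [(341,140),(378,177),(400,221),(400,268),(377,311)]: print(a((r(p)-c)[:2]),np.linalg.norm((r(p)-c)[:2]))
t1=r((375,265),120);t0=r((300,281),120);print('pointer',a((t1-t0)[:2]),t0,t1)
# bar top ends
e=[r(p,120) for p in [(216,276),(228,316),(375,272),(362,235)]]
print(e,np.mean(e,0))
# station edges in w1
f2=lambda x,y:(x,y)
for n,p in dict(cornerFL=(78,147),cornerFR=None or (328,253),Lw=(71,138),Lw2=(101,0)).items(): print(n,ray(C,p,85)[0])
E
```

```text
85 [ 445.22068476 -175.63952871   85.        ] rad [np.float64(24.912436295556258), np.float64(24.8919047950902), np.float64(24.075231412413604), np.float64(25.84931938021797)]
88 [ 445.98179298 -175.23972588   88.        ] rad [np.float64(24.660654226580057), np.float64(24.640330231458133), np.float64(23.831910706875874), np.float64(25.58806853192819)]
91 [ 446.74290121 -174.83992305   91.        ] rad [np.float64(24.408872157603852), np.float64(24.38875566782599), np.float64(23.58859000133815), np.float64(25.32681768363846)]
-4.13644807818464 34.82416758758672
-31.322251245707676 32.93396944819517
-58.1314632203292 33.676485352831016
-83.51278046132401 34.593774791735704
-109.37895868168452 35.02317723858247
pointer -57.036014881121986 [ 445.27426651 -176.68474582  120.        ] [ 456.64765994 -194.22236006  120.        ]
[array([ 438.64115308, -154.60202891,  120.        ]), array([ 428.84459243, -161.62878673,  120.        ]), array([ 454.79453118, -194.97831034,  120.        ]), array([ 463.28670433, -187.72252028,  120.        ])] [ 446.39174525 -174.73291156  120.        ]
cornerFL [415.05844938  26.3125135   85.        ]
cornerFR [ 392.86136296 -267.14248817   85.        ]
Lw [421.82415809  34.75306687  85.        ]
Lw2 [555.65659165  30.53867046  85.        ]
```

The selector pointer is at the second dot, crop (375,265), about 53° clockwise from the white mark at (341,140), so its value is about 0.90 rad.

Emit:
carry_out --increments '[{"translation": [-0.22,0.49,0.25],"rot": [0,0,1],"hand": 1},{"translation": [0,0,0.25],"rot": [0,0,1],"hand": 0.7},{"translation": [0,0,0.25],"rot": [0,0,1],"hand": 0.6},{"translation": [0,0,0.25],"rot": [0,0,1],"hand": 0.6},{"translation": [0,0,0.25],"rot": [0,0,1],"hand": 0.6}]'

```text
time_s: 2.2
tool_pos: [448.8, -169.1, 187.0]
ee_rot: [[0.966, -0.26, -0.001], [-0.26, -0.965, 0.007], [-0.003, -0.007, -1.0]]
wrist_force: [-0.6, -1.0, 0.2]
width: 59.3
```

Emit:
carry_out --increments '[{"translation": [0,0,0.25],"rot": [0,0,1],"hand": 0.6},{"translation": [0,0,0.25],"rot": [0,0,1],"hand": 0.6},{"translation": [0,0,0.25],"rot": [0,0,1],"hand": 0.6},{"translation": [0,0,0.25],"rot": [0,0,1],"hand": 0.6},{"translation": [0,0,0],"rot": [0,0,0.9],"hand": 0.6}]'

```text
time_s: 2.7
tool_pos: [446.9, -168.9, 159.4]
ee_rot: [[0.64, -0.769, -0.004], [-0.769, -0.64, 0.009], [-0.01, -0.002, -1.0]]
wrist_force: [-0.4, -0.9, -0.3]
width: 52.7
```

Emit:
carry_out --increments '[{"translation": [0.17,0.18,0.3],"rot": [0,0,0.8],"hand": 0.45},{"translation": [0,0,0.6],"rot": [0,0,0],"hand": 0.4},{"translation": [0,0,0.6],"rot": [0,0,0],"hand": 0.4},{"translation": [0,0,0.5],"rot": [0,0,0],"hand": 0.4},{"translation": [0,0,0],"rot": [0,0,0],"hand": 0.4}]'

```text
time_s: 3.2
tool_pos: [445.2, -175.4, 107.4]
ee_rot: [[0.556, -0.831, -0.005], [-0.831, -0.556, 0.009], [-0.01, -0.001, -1.0]]
wrist_force: [-0.9, -0.0, -0.3]
width: 35.1
```

```bash
python3 - <<'E'
from h import *
im,C=snap('wrist','w2')
E
```

```text
t 3.2 [ 445.2 -175.4  107.4]
```

View pics/w2.png

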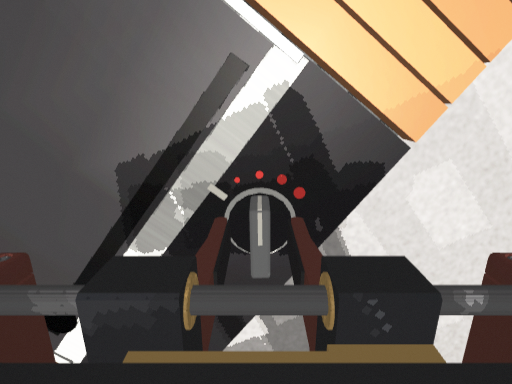

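The bar sits centred between the fingers at (260,230), with its pointer at dot 2 (259,175). I'll lower and pinch it.

Emit:
carry_out --increments '[{"translation": [0,0,0.4],"rot": [0,0,0],"hand": 0.3},{"translation": [0,0,0],"rot": [0,0,0],"hand": 0},{"translation": [0,0,0],"rot": [0,0,0],"hand": 0},{"translation": [0,0,0],"rot": [0,0,0],"hand": 0}]' --force 20

```text
time_s: 3.65
tool_pos: [445.5, -176.3, 98.6]
ee_rot: [[0.557, -0.83, -0.004], [-0.83, -0.557, 0.007], [-0.008, -0.0, -1.0]]
wrist_force: [-2.8, -2.1, -2.2]
width: 11.9
```

Emit:
carry_out --increments '[{"translation": [0,0,0],"rot": [0,0,-0.9],"hand": 0},{"translation": [0,0,0],"rot": [0,0,-0.9],"hand": 0},{"translation": [0,0,0],"rot": [0,0,-0.9],"hand": 0},{"translation": [0,0,0],"rot": [0,0,-0.9],"hand": 0},{"translation": [0,0,0],"rot": [0,0,-0.9],"hand": 0}]'

```text
time_s: 4.15
tool_pos: [446.5, -175.1, 98.6]
ee_rot: [[0.912, -0.41, -0.001], [-0.41, -0.912, 0.009], [-0.005, -0.008, -1.0]]
wrist_force: [0.4, 0.8, -3.5]
width: 11.7
```

Emit:
carry_out --increments '[{"translation": [0,0,0],"rot": [0,0,-0.9],"hand": 0},{"translation": [0,0,0],"rot": [0,0,-0.9],"hand": 0},{"translation": [0,0,0],"rot": [0,0,-0.9],"hand": 0},{"translation": [0,0,0],"rot": [0,0,0],"hand": 0}]'

```text
time_s: 4.55
tool_pos: [446.8, -174.1, 98.6]
ee_rot: [[0.996, -0.084, -0.0], [-0.084, -0.996, 0.01], [-0.001, -0.01, -1.0]]
wrist_force: [-0.0, -0.9, -3.6]
width: 11.6
```

Emit:
carry_out --increments '[{"translation": [0,0,0],"rot": [0,0,-0.25],"hand": 0},{"translation": [0,0,0],"rot": [0,0,0],"hand": 0.4},{"translation": [0,0,0],"rot": [0,0,0],"hand": 0.5},{"translation": [0,0,-1],"rot": [0,0,0],"hand": 0.5},{"translation": [0,0,-1],"rot": [0,0,0],"hand": 0.5}]'

```text
time_s: 5.05
tool_pos: [445.5, -173.6, 147.9]
ee_rot: [[0.998, -0.066, -0.004], [-0.066, -0.998, 0.013], [-0.005, -0.013, -1.0]]
wrist_force: [-0.2, 0.0, 0.3]
width: 40.6
```

Emit:
carry_out --increments '[{"translation": [0,0,-1],"rot": [0,0,0],"hand": 0.5},{"translation": [0,0,-1],"rot": [0,0,0],"hand": 0.5},{"translation": [0,0,-0.5],"rot": [0,0,0],"hand": 0.5}]'

```text
time_s: 5.35
tool_pos: [446.6, -174.8, 214.8]
ee_rot: [[0.997, -0.073, -0.001], [-0.073, -0.997, 0.011], [-0.002, -0.011, -1.0]]
wrist_force: [0.3, -0.7, -0.6]
width: 43.8
```

```bash
python3 - <<'E'
from h import *
im,C=snap('wrist','w3')
x,y=map(int,proj(C,[446,-175,100])[0]);x0,y0=max(0,x-80),max(0,y-80);print(x0,y0)
cv2.imwrite('pics/w3c.png',cv2.resize(im[y0:y+80,x0:x+80],None,fx=3.5,fy=3.5,interpolation=cv2.INTER_CUBIC))
E
```

```text
t 5.35 [ 446.6 -174.8  214.8]
179 105
```

View pics/w3c.png

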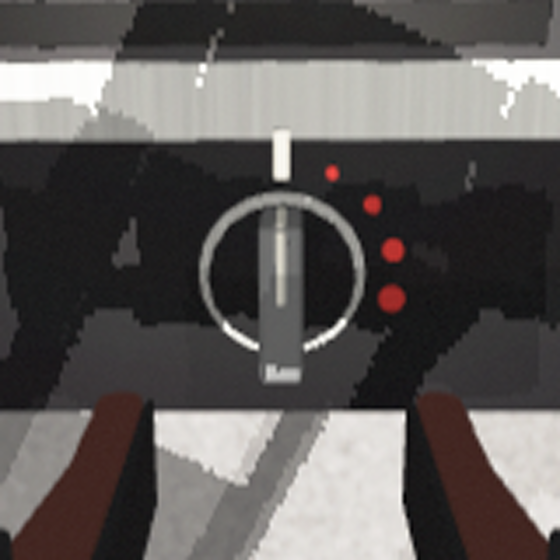

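The pointer (280,260) lines up with the white mark (281,155), so the selector is off. Next I'll go over to the gap and rack.

Emit:
carry_out --increments '[{"translation": [0.27,-0.95,-0.31],"rot": [0,0,0],"hand": 0.5},{"translation": [0.27,-0.95,-0.31],"rot": [0,0,0],"hand": 0.5},{"translation": [0.27,-0.95,-0.31],"rot": [0,0,0],"hand": 0.5},{"translation": [0.27,-0.95,-0.31],"rot": [0,0,0],"hand": 0.5},{"translation": [0.27,-0.95,-0.31],"rot": [0,0,0],"hand": 0.5}]'

```text
time_s: 5.9
tool_pos: [490.8, -58.9, 256.6]
ee_rot: [[0.996, -0.087, 0.002], [-0.087, -0.996, 0.009], [0.001, -0.009, -1.0]]
wrist_force: [0.7, -0.2, -0.6]
width: 44.2
```

Emit:
carry_out --increments '[{"translation": [0.27,-0.95,-0.31],"rot": [0,0,0],"hand": 0.5},{"translation": [0.27,-0.95,-0.31],"rot": [0,0,0],"hand": 0.5},{"translation": [0.27,-0.95,-0.31],"rot": [0,0,0],"hand": 0.5},{"translation": [0.27,-0.95,-0.31],"rot": [0,0,0],"hand": 0.5},{"translation": [0.27,-0.95,-0.31],"rot": [0,0,0],"hand": 0.5}]'

```text
time_s: 6.4
tool_pos: [535.6, 61.3, 295.8]
ee_rot: [[0.995, -0.096, 0.001], [-0.096, -0.995, 0.009], [-0.0, -0.009, -1.0]]
wrist_force: [-0.4, -0.1, 0.4]
width: 43.8
```

```bash
python3 - <<'E'
from h import *
im,C=snap('wrist','w4')
E
```

```text
t 6.4 [535.6  61.3 295.8]
```

View pics/w4.png

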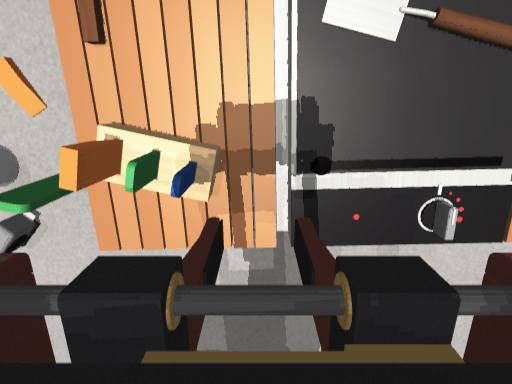

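```bash
python3 - <<'E'
from h import *
im,C=load('wrist','w4')
a=cv2.resize(im[0:120,250:330],None,fx=5,fy=5,interpolation=cv2.INTER_CUBIC)
b=cv2.resize(im[150:270,250:330],None,fx=5,fy=5,interpolation=cv2.INTER_CUBIC)
cv2.imwrite('pics/w4g.png',np.hstack([a,b])[:600,:800])
c=cv2.resize(im[110:220,45:235],None,fx=4,fy=4,interpolation=cv2.INTER_CUBIC)
cv2.imwrite('pics/w4r.png',c)
E
```

```text
(no output)
```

View pics/w4g.png

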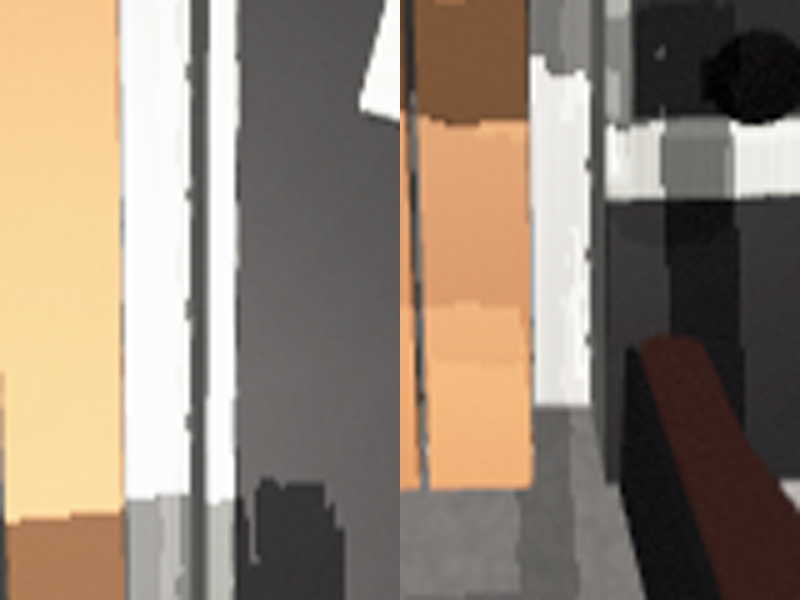

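View pics/w4r.png

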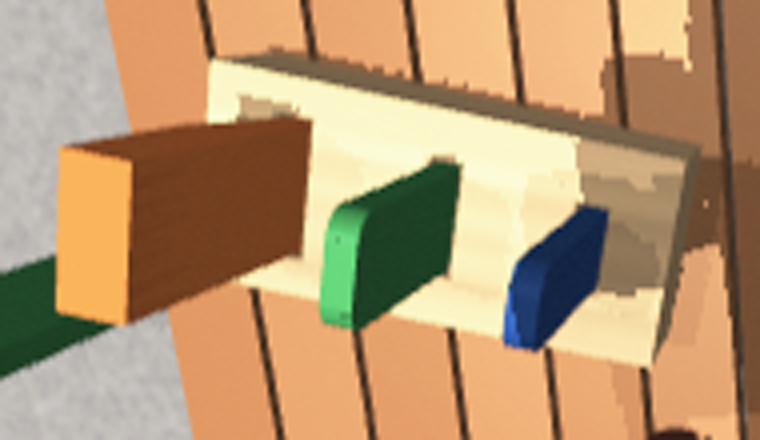

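```bash
python3 - <<'E'
from h import *
im,C=load('wrist','w4')
# edge profiles at several rows
for y in (20,50,80,160,190,215,225):
    r=im[y-2:y+3,262:302].astype(int).mean(0)
    # wood edge: B-R jump ; print transitions
    g=r.mean(1); s=r[:,2]-r[:,0]
    print(y,'sat',np.round(s[8:18]).astype(int),'g',np.round(g[22:36]).astype(int))
E
```

```text
20 sat [100 101 100  93   4   0   1   1   2   2] g [251 251 243 241 106  82  85 146 252 251 251 251 250 201]
50 sat [94 94 94 94 23  0  0  0  1  1] g [252 247 245 244  98  84  87 147 252 252 252 252 247 165]
80 sat [89 89 89 90 59  0 -1  0  0  0] g [252 252 247 240 105  84  92 190 252 252 252 252 220 122]
160 sat [67 67 66 66 66 29  4  5  5  3] g [133 136 138 134  95  82  85 122 131 128 131 130  77  30]
190 sat [108 109 109 108 108  80   6   5   4   5] g [229 230 232 229  86  78  83  94 115 116 119 119 110 104]
215 sat [113 113 114 114 112 107  16   5   5   5] g [237 249 236 207  94  77  75  45  54  52  53  53  53  52]
225 sat [115 115 116 115 116 113  31   5   5   5] g [235 241 243 233  94  82  78  53  52  52  47  18  18  19]
```

```bash
python3 - <<'E'
from h import *
im,C=load('wrist','w4')
ys=np.array([20,50,80,160,190,215,225])
L=np.c_[[273.54,273.75,274.15,274.95,275.24,275.6,275.75],ys]
R=np.c_[[291.13,291.13,290.9,290.7,290.8,290.5],[20,50,80,160,190,215]]
A=ray(C,L,85);B=ray(C,R,85)
la=np.polyfit(A[:,0],A[:,1],1);lb=np.polyfit(B[:,0],B[:,1],1)
print('yaw',np.degrees(np.arctan([la[0],lb[0]])))
for x in (450,550,600,650): print(x,np.polyval(la,x),np.polyval(lb,x),(np.polyval(la,x)-np.polyval(lb,x))*np.cos(np.arctan(la[0])))
# right side: is there a gap? floor
# rack top z=120 corners (crop/4+ (45,110))
f=lambda p:(p[0]/4+45-.375,p[1]/4+110-.375)
for n,p,z in [('rTL',(212,60),120),('rTR',(697,150),120),('rBR',(655,362),120)]: print(n,ray(C,f(p),z)[0])
for n,ps,z in [('wedgeTop',[(62,147),(132,160),(127,324),(57,312)],198),('wbase',[(310,120),(303,253)],120),('green',[(352,208),(460,162),(447,275),(350,328)],188),('greenT',[(335,213),(365,210),(352,328),(322,318)],188),('blueT',[(516,268),(540,265),(535,348),(506,343)],188),
 ('blueSlot',[(607,210),(600,280)],120),('greenSlot',[(460,162),(447,275)],120)]:
    q=np.array([ray(C,f(p),z)[0] for p in ps]); print(n,np.round(q[:,:2],1).tolist(),np.round(q.mean(0),1))
E
```

```text
yaw [-3.88668808 -3.78060041]
450 46.282342270912665 25.31799007244358 20.91613532813011
550 39.488367495033444 18.71000468356612 20.730573706607224
600 36.09138010709383 15.406011989127386 20.637792895845784
650 32.69439271915422 12.10201929468866 20.545012085084338
rTL [608.33959357 242.90080646 120.        ]
rTR [569.28819884 106.02061601 120.        ]
rBR [504.93638894 127.86271676 120.        ]
wedgeTop [[593.5, 238.1], [589.1, 222.8], [550.8, 234.7], [555.3, 250.6]] [572.2 236.5 198. ]
wbase [[588.7, 218.4], [549.4, 229.6]] [569. 224. 120.]
green [[571.9, 179.6], [580.4, 151.6], [553.4, 160.0], [542.3, 186.7]] [562.  169.5 188. ]
greenT [[571.1, 184.0], [571.2, 176.6], [542.3, 186.2], [545.5, 193.0]] [557.5 184.9 188. ]
blueT [[553.6, 142.9], [553.8, 136.9], [533.0, 141.8], [534.9, 148.8]] [543.8 142.6 188. ]
blueSlot [[553.9, 135.3], [532.7, 140.8]] [543.3 138.1 120. ]
greenSlot [[572.3, 176.7], [538.5, 187.2]] [555.4 181.9 120. ]
```

```bash
python3 - <<'E'
from h import *
im,C=load('wrist','w1')
a=cv2.resize(im[60:260,300:460],None,fx=3.5,fy=3.5,interpolation=cv2.INTER_CUBIC)
cv2.imwrite('pics/w1r.png',a)
im,C=load('wrist','w3')
cv2.imwrite('pics/w3r.png',im)
E
```

```text
(no output)
```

View pics/w1r.png

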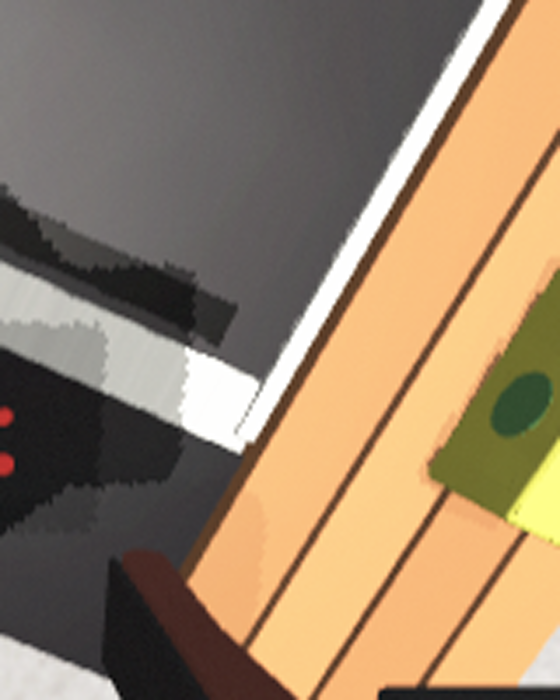

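View pics/w3r.png

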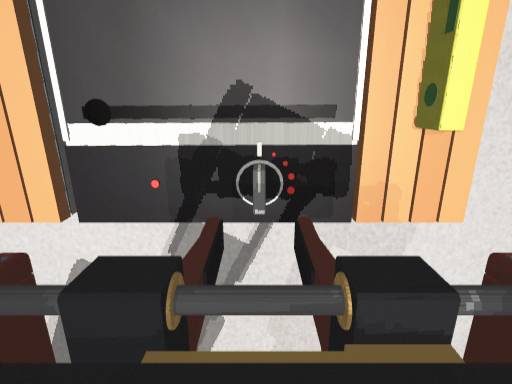

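```bash
python3 - <<'E'
from h import *
im,C=load('wrist','w3')
for y in (20,60,100,140,180,210):
    print(y,[tuple(int(v) for v in p) for p in im[y-1:y+2,344:378].mean(0)[:, ::-1]])
E
```

```text
20 [(97, 94, 94), (97, 95, 95), (96, 93, 93), (96, 93, 94), (97, 94, 95), (96, 93, 93), (96, 93, 93), (96, 92, 94), (96, 93, 94), (94, 92, 93), (94, 92, 92), (95, 92, 91), (93, 90, 90), (94, 91, 90), (94, 91, 90), (94, 90, 91), (94, 90, 91), (105, 101, 100), (131, 130, 126), (251, 251, 249), (254, 254, 254), (254, 254, 254), (254, 254, 254), (254, 254, 254), (254, 254, 254), (245, 243, 238), (88, 59, 39), (89, 59, 39), (88, 59, 38), (88, 60, 40), (95, 64, 42), (195, 133, 91), (250, 198, 136), (250, 197, 136)]
60 [(105, 101, 102), (106, 102, 102), (106, 102, 103), (106, 102, 102), (105, 100, 101), (105, 102, 102), (104, 101, 101), (103, 101, 101), (104, 100, 100), (104, 100, 100), (103, 99, 99), (102, 100, 100), (101, 99, 99), (105, 104, 101), (178, 176, 170), (181, 180, 174), (255, 255, 254), (255, 255, 254), (255, 255, 254), (255, 255, 254), (255, 255, 254), (255, 254, 254), (120, 94, 76), (89, 59, 39), (89, 60, 40), (88, 59, 39), (92, 61, 41), (159, 108, 73), (251, 202, 139), (251, 202, 138), (251, 202, 139), (251, 200, 138), (251, 201, 138), (251, 200, 137)]
100 [(109, 104, 105), 
[... 1494 characters left out ...]
2), (250, 195, 131), (250, 194, 132), (250, 195, 132), (250, 194, 132), (250, 194, 131), (250, 194, 132), (249, 193, 130), (249, 192, 130), (249, 192, 130)]
210 [(58, 56, 58), (57, 55, 58), (58, 56, 59), (57, 55, 58), (57, 55, 57), (57, 55, 58), (57, 55, 57), (58, 56, 56), (78, 56, 43), (84, 56, 37), (84, 57, 38), (85, 57, 38), (97, 65, 43), (233, 166, 112), (243, 179, 121), (243, 179, 121), (243, 178, 120), (243, 179, 120), (243, 179, 119), (242, 178, 119), (242, 178, 119), (242, 178, 119), (242, 177, 119), (242, 177, 119), (242, 177, 119), (242, 176, 119), (242, 176, 118), (241, 176, 118), (241, 176, 118), (241, 176, 118), (241, 176, 117), (241, 175, 117), (241, 175, 117), (241, 175, 117)]
```

Candidates:
- **Green:** rack (143,170) or bench (30,195, large). The rack one measures about 32 mm wide and is in the middle slot, so it is the one meant.
- **Orange:** rack (90,162, 40 mm × 16 mm head) or bench (22,88, lying, small). The rack one is meant.
- **Blue:** only (184,178).

The enlarged crop confirms these. The gap now is about 20.7 mm, and the right-hand play is about 3–5 mm (brown strip). That makes the full gap about 24–25.6 mm, so green is needed. I'll go for blue first.

Emit:
carry_out --increments '[{"translation": [0,-0.8,0],"rot": [0,0,0],"hand": 0.6},{"translation": [0,-0.8,0],"rot": [0,0,0],"hand": 0.6},{"translation": [0,-0.8,0],"rot": [0,0,0],"hand": 0.6},{"translation": [0,-0.8,0],"rot": [0,0,0],"hand": 0.6},{"translation": [0,0,0],"rot": [0,0,-1],"hand": 0.6}]'

```text
time_s: 6.95
tool_pos: [545.7, 147.5, 295.7]
ee_rot: [[1.0, 0.021, 0.003], [0.021, -1.0, 0.012], [0.004, -0.012, -1.0]]
wrist_force: [-1.0, -0.3, -0.5]
width: 52.7
```

Emit:
carry_out --increments '[{"translation": [0,0,0],"rot": [0,0,-1],"hand": 0.6},{"translation": [0,0,0],"rot": [0,0,-1],"hand": 0.6},{"translation": [0,0,0],"rot": [0,0,-1],"hand": 0.6},{"translation": [0,0,0],"rot": [0,0,-1],"hand": 0.6},{"translation": [0,0,0],"rot": [0,0,-1],"hand": 0.6}]'

```text
time_s: 7.45
tool_pos: [544.4, 147.4, 292.0]
ee_rot: [[0.802, 0.598, -0.0], [0.598, -0.802, 0.011], [0.007, -0.009, -1.0]]
wrist_force: [-0.5, 0.2, -0.1]
width: 52.5
```

Emit:
carry_out --increments '[{"translation": [0,0,0],"rot": [0,0,-1],"hand": 0.6},{"translation": [0,0,0],"rot": [0,0,-1],"hand": 0.6},{"translation": [0,0,0],"rot": [0,0,-1],"hand": 0.6},{"translation": [0,0,0],"rot": [0,0,-1],"hand": 0.6},{"translation": [0,0,0],"rot": [0,0,-1],"hand": 0.6}]'

```text
time_s: 7.95
tool_pos: [543.1, 145.8, 288.4]
ee_rot: [[0.307, 0.952, -0.004], [0.952, -0.307, 0.011], [0.009, -0.007, -1.0]]
wrist_force: [0.8, -0.3, 0.7]
width: 52.8
```

```bash
python3 - <<'E'
from h import *
im,C=snap('wrist','w5')
E
```

```text
t 7.95 [543.1 145.8 288.4]
```

View pics/w5.png

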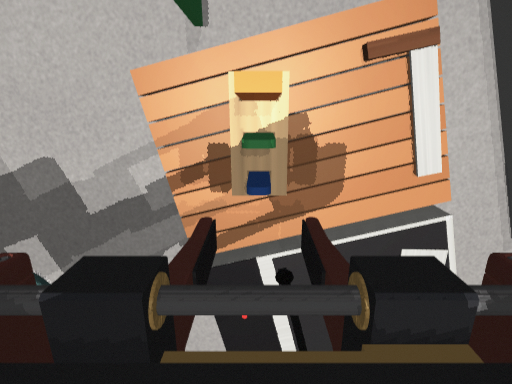

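```bash
python3 - <<'E'
from h import *
im,C=load('wrist','w5')
c=cv2.resize(im[60:205,215:305],None,fx=4,fy=4,interpolation=cv2.INTER_CUBIC);cv2.imwrite('pics/w5c.png',c)
E
```

```text
(no output)
```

View pics/w5c.png

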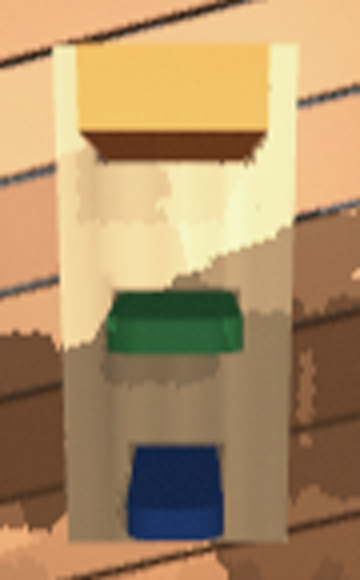

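```bash
python3 - <<'E'
from h import *
im,C=load('wrist','w5')
f=lambda p:(p[0]/4+215-.375,p[1]/4+60-.375)
st=np.load('pics/w5.npz');R=st['r'];t=st['p']
for n,p,z in [('blue',(175,523),188),('blueL',(127,523),188),('blueR',(223,523),188),('bt',(175,508),188),('bb',(175,538),188),('green',(175,334),188),('gL',(107,334),188),('gR',(243,334),188),('gt',(175,318),188),('gb',(175,352),188),('wedge',(172,88),198),('wl',(77,88),198),('wr',(268,88),198),('wt',(172,44),198),('wb',(172,131),198),
  ('rTL',(53,44),120),('rTR',(298,44),120),('rBR',(288,541),120),('rBL',(69,541),120)]:
    q=ray(C,f(p),z)[0]; print(n,np.round(q,1),'tool',np.round(R.T@(q-t),1))
E
```

```text
blue [543.  143.9 188. ] tool [ -2.7   1.2 100.4]
blueL [532.  147.4 188. ] tool [ -2.7 -10.4 100.5]
blueR [553.9 140.4 188. ] tool [ -2.7  12.7 100.3]
bt [544.1 147.5 188. ] tool [  1.    1.1 100.5]
bb [541.8 140.4 188. ] tool [ -6.5   1.2 100.4]
green [556.8 186.9 188. ] tool [ 42.4   1.1 100.8]
gL [541.9 191.6 188. ] tool [ 42.3 -14.5 100.9]
gR [571.6 182.1 188. ] tool [ 42.4  16.7 100.7]
gt [557.9 190.3 188. ] tool [ 46.    1.1 100.9]
gb [555.5 182.9 188. ] tool [ 38.2   1.1 100.8]
wedge [572.2 236.7 198. ] tool [94.6  0.4 91.3]
wl [553.3 242.8 198. ] tool [ 94.6 -19.4  91.4]
wr [591.2 230.6 198. ] tool [94.7 20.4 91.2]
wt [574.8 244.8 198. ] tool [103.2   0.4  91.4]
wb [569.6 228.6 198. ] tool [86.1  0.4 91.2]
rTL [546.3 263.4 120. ] tool [111.4 -31.9 169.7]
rTR [609.2 243.2 120. ] tool [111.4  34.2 169.2]
rBR [567.3 109.5 120. ] tool [-28.7  35.4 168. ]
rBL [504.2 129.6 120. ] tool [-28.9 -30.9 168.4]
```

Emit:
carry_out --increments '[{"translation": [-0.11,0.05,0.8],"rot": [-0.06,-0.08,0],"hand": 0.5},{"translation": [0,0,1],"rot": [0,0,0],"hand": 0.5},{"translation": [0,0,1],"rot": [0,0,0],"hand": 0.5},{"translation": [0,0,1],"rot": [0,0,0],"hand": 0.5},{"translation": [0,0,0.6],"rot": [0,0,0],"hand": 0.5}]'

```text
time_s: 8.5
tool_pos: [545.5, 141.9, 175.9]
ee_rot: [[0.318, 0.948, 0.007], [0.948, -0.318, -0.0], [0.002, 0.006, -1.0]]
wrist_force: [0.1, -0.6, -0.3]
width: 44.0
```

Emit:
carry_out --increments '[{"translation": [0.05,-0.12,0.4],"rot": [0.04,-0.01,0],"hand": 0.5},{"translation": [0,0,0.35],"rot": [0,0,0],"hand": 0.5},{"translation": [0,0,0],"rot": [0,0,0],"hand": 0.5}]'

```text
time_s: 8.8
tool_pos: [540.9, 143.5, 153.3]
ee_rot: [[0.324, 0.946, -0.004], [0.946, -0.324, -0.001], [-0.002, -0.003, -1.0]]
wrist_force: [0.2, 0.0, -0.8]
width: 44.0
```

```bash
python3 - <<'E'
from h import *
im,C=snap('wrist','w6')
s=manip.read_state();print(np.round(s['ee_rot'],4))
E
```

```text
t 8.8 [540.9 143.5 153.3]
[[ 3.242e-01  9.460e-01 -2.700e-03]
 [ 9.460e-01 -3.242e-01 -5.000e-04]
 [-1.300e-03 -2.400e-03 -1.000e+00]]
```

View pics/w6.png

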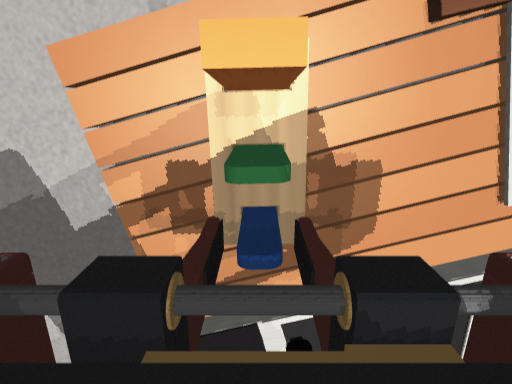

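Blue (259,240) is centred between the fingers. I'll close and lift.

Emit:
carry_out --increments '[{"translation": [0,0,0],"rot": [0,0,0],"hand": 0.2},{"translation": [0,0,0],"rot": [0,0,0],"hand": 0.2},{"translation": [0,0,0],"rot": [0,0,0],"hand": 0.2}]' --force 15

```text
time_s: 9.15
tool_pos: [543.2, 143.9, 156.2]
ee_rot: [[0.325, 0.946, 0.001], [0.946, -0.325, 0.0], [0.001, 0.001, -1.0]]
wrist_force: [-0.5, 0.1, -0.9]
width: 23.8
```

Emit:
carry_out --increments '[{"translation": [0,0,-0.4],"rot": [0,0,0],"hand": 0.2},{"translation": [0,0,-0.6],"rot": [0,0,0],"hand": 0.2},{"translation": [0,0,-0.8],"rot": [0,0,0],"hand": 0.2},{"translation": [0,0,-0.6],"rot": [0,0,0],"hand": 0.2},{"translation": [0,0,0],"rot": [0,0,0],"hand": 0.2}]'

```text
time_s: 9.65
tool_pos: [544.0, 144.0, 222.3]
ee_rot: [[0.325, 0.946, 0.005], [0.946, -0.325, 0.001], [0.002, 0.004, -1.0]]
wrist_force: [0.7, 0.5, 0.3]
width: 23.9
```

Emit:
carry_out --increments '[{"translation": [-0.82,0.63,0],"rot": [0,0,0],"hand": 0.2},{"translation": [-0.82,0.63,0],"rot": [0,0,0],"hand": 0.2},{"translation": [-0.82,0.63,0],"rot": [0,0,0],"hand": 0.2},{"translation": [-0.82,0.63,0],"rot": [0,0,0],"hand": 0.2},{"translation": [-0.7,0.5,0],"rot": [0,0,0],"hand": 0.2}]'

```text
time_s: 10.15
tool_pos: [583.5, 24.7, 223.3]
ee_rot: [[0.32, 0.947, 0.007], [0.947, -0.32, 0.002], [0.004, 0.006, -1.0]]
wrist_force: [0.3, 0.4, -0.8]
width: 24.0
```

Emit:
carry_out --increments '[{"translation": [0,0,0],"rot": [0,0,-0.75],"hand": 0.2},{"translation": [0,0,0],"rot": [0,0,-0.75],"hand": 0.2},{"translation": [0,0,0],"rot": [0,0,-0.7],"hand": 0.2},{"translation": [0,0,0],"rot": [0,0,0],"hand": 0.2}]'

```text
time_s: 10.55
tool_pos: [584.0, 20.5, 222.0]
ee_rot: [[0.058, 0.998, 0.006], [0.998, -0.058, 0.001], [0.001, 0.006, -1.0]]
wrist_force: [-0.2, -0.4, -1.2]
width: 24.2
```

```bash
python3 - <<'E'
from h import *
im,C=snap('wrist','w7')
s=manip.read_state();print(np.round(s['ee_rot'],4))
E
```

```text
t 10.55 [584.   20.5 222. ]
[[ 5.990e-02  9.982e-01  6.400e-03]
 [ 9.982e-01 -5.990e-02  8.000e-04]
 [ 1.200e-03  6.400e-03 -1.000e+00]]
```

View pics/w7.png

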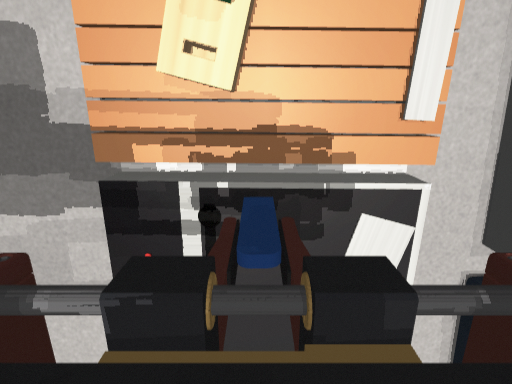

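```bash
python3 - <<'E'
from h import *
im,C=load('wrist','w7')
for x in (150,215,300,340,390):
    col=im[158:192,x-1:x+2].astype(int).mean(1)
    print(x,[f"{int(c[2]-c[0])}/{int(c.mean())}" for c in col])
for x in (250,258,266):
    print(x,[tuple(int(v) for v in c) for c in im[190:206,x]])
cv2.imwrite('pics/w7c.png',cv2.resize(im[150:280,190:330],None,fx=4,fy=4,interpolation=cv2.INTER_CUBIC))
E
```

```text
150 ['115/183', '115/183', '115/182', '115/182', '75/169', '5/156', '6/163', '6/164', '6/162', '6/150', '5/141', '5/135', '5/129', '4/113', '4/89', '4/86', '3/87', '3/87', '2/89', '3/89', '3/90', '3/91', '3/77', '2/54', '0/50', '0/49', '0/48', '0/49', '0/48', '0/49', '0/48', '0/49', '0/45', '1/42']
215 ['65/86', '64/85', '65/85', '65/85', '47/93', '17/106', '4/121', '4/130', '4/129', '4/129', '4/132', '5/132', '4/130', '3/125', '3/103', '4/87', '3/87', '3/87', '3/87', '3/87', '3/88', '3/89', '2/89', '4/97', '5/119', '6/126', '5/126', '5/126', '5/126', '3/95', '1/38', '1/27', '1/27', '1/26']
300 ['82/116', '82/116', '81/116', '82/116', '82/117', '50/116', '12/114', '3/125', '4/135', '3/132', '4/131', '5/133', '4/133', '4/135', '4/123', '3/101', '4/88', '3/87', '3/88', '3/90', '3/89', '3/89', '3/88', '2/87', '4/104', '6/121', '5/125', '4/125', '5/127', '6/119', '3/82', '0/25', '1/28', '1/28']
340 ['83/114', '83/114', '82/114', '82/113', '83/113', '69/121', '26/141', '4/164', '5/173', '6/171', '5/169', '5/170', '5/153', '4/133', '4/121', '4/99', '3/89', '3/88', '4/88', '4/89', '3/89', '
[... 409 characters left out ...]
/53', '2/58']
250 [(29, 28, 30), (27, 27, 29), (24, 22, 22), (26, 24, 26), (25, 24, 26), (24, 21, 23), (39, 29, 21), (66, 39, 23), (75, 41, 20), (75, 41, 19), (76, 42, 23), (77, 43, 24), (76, 41, 22), (76, 41, 22), (75, 39, 20), (76, 41, 23)]
258 [(28, 27, 28), (29, 27, 29), (28, 28, 29), (27, 25, 27), (28, 26, 28), (28, 27, 30), (42, 31, 27), (63, 35, 19), (76, 43, 23), (76, 43, 23), (77, 43, 22), (76, 41, 22), (76, 42, 22), (76, 41, 21), (75, 41, 19), (74, 39, 20)]
266 [(26, 25, 27), (28, 28, 30), (28, 27, 30), (28, 29, 29), (26, 26, 28), (29, 30, 32), (42, 31, 29), (66, 37, 23), (75, 42, 22), (77, 42, 24), (75, 41, 22), (76, 42, 25), (76, 42, 23), (77, 42, 23), (74, 40, 22), (71, 38, 17)]
```

View pics/w7c.png

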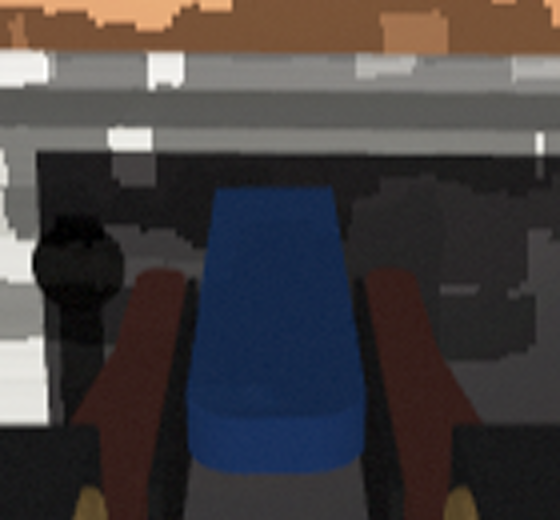

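```bash
python3 - <<'E'
from h import *
im,C=load('wrist','w7')
A=ray(C,[(150,162.15),(215,162.3),(300,163.1),(340,163.4),(390,163.85)],85)
B=ray(C,[(150,180.2),(215,181.4),(300,182.0),(340,182.05),(390,182.5)],85)
la=np.polyfit(A[:,0],A[:,1],1);lb=np.polyfit(B[:,0],B[:,1],1)
print(np.degrees(np.arctan([la[0],lb[0]])), [np.polyval(l,585) for l in (la,lb)])
b=ray(C,[(258,196.2)],158.8)[0];print('blue bottom +y face',b)
b=ray(C,[(190+276/4,150+415/4),(190+276/4,150+472/4)],222+31.8);print('blue top',b)
E
```

```text
[-3.7439173  -3.86258197] [np.float64(37.23664192052516), np.float64(16.711335472012394)]
blue bottom +y face [585.30187923  23.67807806 158.8       ]
blue top [[585.32060001  23.40903514 253.8       ]
 [584.85943006  15.18404119 253.8       ]]
```

Emit:
carry_out --increments '[{"translation": [0.14,0,0.6],"rot": [0,0,0],"hand": 0.2},{"translation": [0,0,0.8],"rot": [0,0,0],"hand": 0.2},{"translation": [0,0,0.8],"rot": [0,0,0],"hand": 0.2},{"translation": [0,0,0.3],"rot": [0,0,0],"hand": 0.2},{"translation": [0,0,0],"rot": [0,0,0],"hand": 0.2}]'

```text
time_s: 11.1
tool_pos: [585.3, 24.8, 158.4]
ee_rot: [[0.07, 0.997, 0.009], [0.998, -0.07, 0.001], [0.001, 0.009, -1.0]]
wrist_force: [-0.4, 0.1, 0.7]
width: 23.8
```

Emit:
carry_out --increments '[{"translation": [0,0,0.6],"rot": [0.06,0,0],"hand": 0.2},{"translation": [0,0,0.6],"rot": [0,0,0],"hand": 0.2},{"translation": [0,0,0.6],"rot": [0,0,0],"hand": 0.2},{"translation": [0,0,0.3],"rot": [0,0,0],"hand": 0.2},{"translation": [0,0,0],"rot": [0,0,0],"hand": 0.2}]'

```text
time_s: 11.6
tool_pos: [588.1, 24.8, 105.1]
ee_rot: [[0.073, 0.997, 0.006], [0.997, -0.073, 0.001], [0.001, 0.006, -1.0]]
wrist_force: [0.3, 0.7, 0.1]
width: 23.5
```

Emit:
carry_out --increments '[{"translation": [0,0,0.3],"rot": [0.03,0,0.05],"hand": 0.2},{"translation": [0,0,0.12],"rot": [0,0,0],"hand": 0.2},{"translation": [0,0,0],"rot": [0,0,0],"hand": 0.2}]'

```text
time_s: 11.9
tool_pos: [589.3, 24.7, 94.9]
ee_rot: [[0.08, 0.997, 0.004], [0.997, -0.08, 0.001], [0.001, 0.004, -1.0]]
wrist_force: [-0.6, 0.8, 0.0]
width: 23.8
```

Emit:
carry_out --increments '[{"translation": [-0.12,0,0.06],"rot": [0,0,-0.1],"hand": 0.2},{"translation": [0,0,0],"rot": [0,0,0],"hand": 0.2}]'

```text
time_s: 12.1
tool_pos: [589.6, 21.5, 93.8]
ee_rot: [[0.066, 0.998, 0.005], [0.998, -0.066, 0.001], [0.001, 0.005, -1.0]]
wrist_force: [0.4, -0.5, -0.8]
width: 23.6
```

Emit:
carry_out --increments '[{"translation": [-0.06,0,0.03],"rot": [0,0,0],"hand": 0.2},{"translation": [0,0,0],"rot": [0,0,0],"hand": 0.2}]'

```text
time_s: 12.3
tool_pos: [589.9, 20.4, 93.7]
ee_rot: [[0.067, 0.998, 0.006], [0.998, -0.067, 0.002], [0.002, 0.006, -1.0]]
wrist_force: [0.7, -0.4, -0.2]
width: 23.7
```

```bash
python3 - <<'E'
from h import *
im,C=snap('wrist','w8')
cv2.imwrite('pics/w8c.png',cv2.resize(im[120:300,160:360],None,fx=4,fy=3.3,interpolation=cv2.INTER_CUBIC))
s=manip.read_state();print(s['wrist_force'])
E
```

```text
t 12.3 [589.9  20.4  93.7]
[ 0.46309003  0.11157764 -0.64791022]
```

View pics/w8c.png

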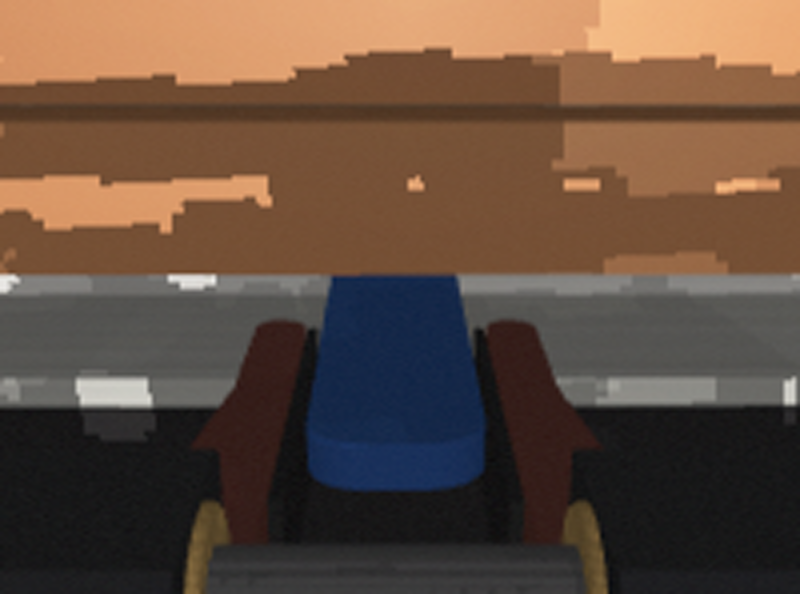

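Emit:
carry_out --increments '[{"translation": [-0.06,0,0.06],"rot": [0,0,0],"hand": 0.2},{"translation": [0,0,0],"rot": [0,0,0],"hand": 0.2}]'

```text
time_s: 12.55
tool_pos: [590.1, 19.4, 93.0]
ee_rot: [[0.067, 0.998, 0.007], [0.998, -0.067, 0.003], [0.003, 0.007, -1.0]]
wrist_force: [-0.1, -0.4, -0.1]
width: 23.6
```

Emit:
carry_out --increments '[{"translation": [-0.06,0,0.06],"rot": [0,0,0],"hand": 0.2},{"translation": [0,0,0],"rot": [0,0,0],"hand": 0.2}]'

```text
time_s: 12.75
tool_pos: [590.4, 18.4, 92.9]
ee_rot: [[0.067, 0.998, 0.008], [0.998, -0.067, 0.004], [0.004, 0.008, -1.0]]
wrist_force: [0.2, -0.4, -0.3]
width: 24.1
```

```bash
python3 - <<'E'
from h import *
im,C=snap('wrist','w9')
for x in (190,330,350):
    col=im[195:252,x-1:x+2].astype(int).mean(1)
    print(x,[f"{int(c[2]-c[0])}/{int(c.mean())}" for c in col])
x=258
print([tuple(int(v) for v in c) for c in im[195:280,x]])
cv2.imwrite('pics/w9c.png',cv2.resize(im[180:290,180:340],None,fx=5,fy=5,interpolation=cv2.INTER_CUBIC))
im2=manip.read_camera('side')[:,:,::-1];cv2.imwrite('pics/side9.png',cv2.resize(im2[160:260,180:340],None,fx=5,fy=5,interpolation=cv2.INTER_CUBIC))
E
```

```text
t 12.75 [590.4  18.4  92.9]
190 ['65/83', '65/83', '64/83', '66/83', '65/84', '46/97', '16/120', '4/128', '4/119', '3/109', '4/109', '4/107', '4/108', '3/107', '3/93', '3/83', '3/82', '3/82', '2/82', '3/81', '3/81', '3/82', '4/82', '3/83', '3/83', '2/83', '2/83', '3/84', '4/84', '3/83', '2/84', '3/88', '3/89', '3/87', '2/87', '2/86', '4/91', '4/106', '4/113', '7/168', '8/205', '7/204', '7/202', '6/202', '7/203', '7/204', '8/206', '6/157', '1/64', '1/39', '2/46', '1/45', '1/46', '2/46', '0/46', '1/45', '1/46']
330 ['65/84', '65/83', '75/98', '82/110', '83/109', '49/119', '14/128', '4/131', '4/132', '4/134', '5/134', '5/131', '3/120', '3/104', '2/91', '3/84', '3/83', '2/83', '3/84', '2/84', '3/82', '3/82', '3/83', '2/84', '2/84', '3/84', '2/84', '3/83', '3/83', '3/83', '3/84', '3/85', '3/83', '3/83', '2/81', '4/81', '4/86', '3/86', '4/99', '5/128', '6/141', '6/140', '6/139', '6/140', '6/139', '5/139', '5/134', '3/93', '0/22', '0/23', '-1/23', '-1/21', '0/22', '0/22', '0/23', '0/22', '0/21']
350 ['65/83', '65/83', '64/84', '65/84', '65/82', '24/112', '4/130', '5/132', '4/132', '4/133', 
[... 885 characters left out ...]
 (74, 41, 22), (73, 39, 21), (74, 39, 20), (73, 41, 21), (73, 39, 20), (74, 40, 21), (73, 38, 19), (73, 40, 21), (74, 40, 20), (73, 41, 19), (73, 39, 22), (73, 39, 21), (72, 38, 17), (73, 39, 19), (72, 37, 18), (74, 40, 23), (74, 40, 22), (77, 42, 23), (78, 42, 22), (79, 44, 25), (78, 44, 22), (77, 42, 21), (77, 42, 21), (77, 41, 22), (89, 49, 26), (95, 51, 27), (90, 48, 25), (92, 49, 26), (92, 49, 27), (91, 49, 26), (91, 48, 25), (90, 49, 25), (91, 49, 27), (91, 48, 25), (91, 49, 26), (90, 48, 24), (91, 49, 26), (90, 46, 22), (70, 40, 25), (32, 26, 23), (22, 22, 23), (22, 22, 22), (24, 22, 25), (26, 25, 26), (22, 21, 22), (21, 23, 24), (23, 22, 23), (21, 21, 21), (23, 22, 23), (21, 23, 22)]
```

View pics/w9c.png

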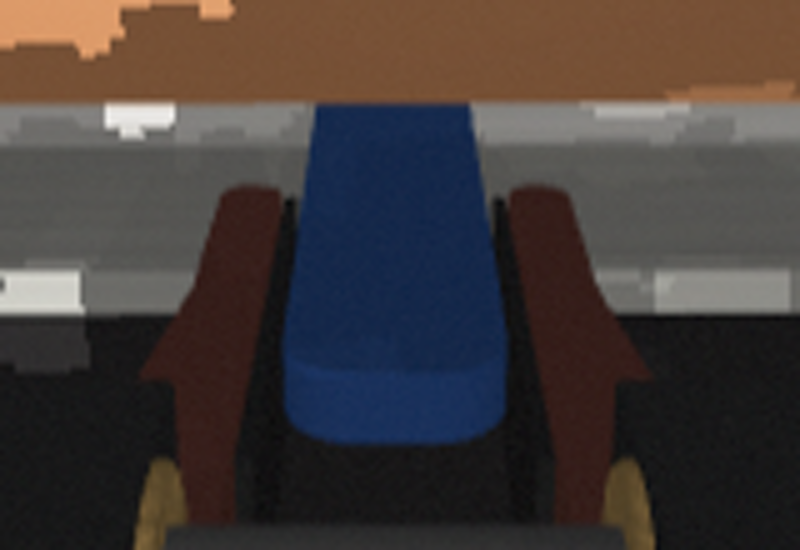

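View pics/side9.png

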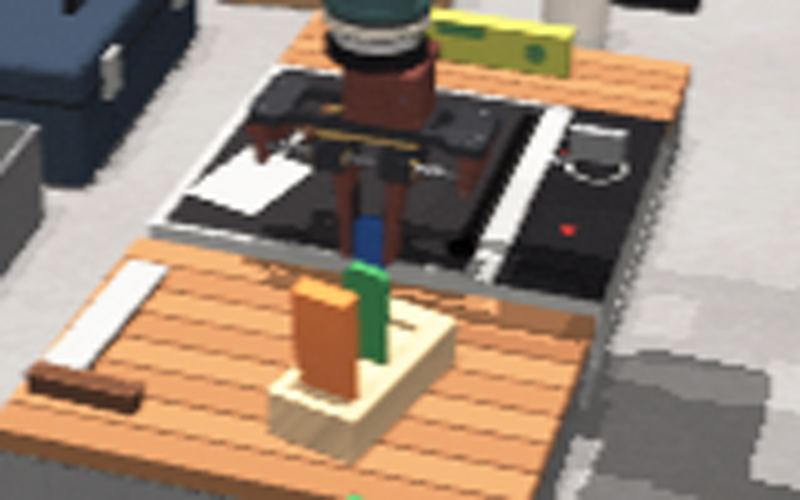

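```bash
python3 - <<'E'
from h import *
im,C=load('wrist','w9')
A=ray(C,[(190,200.2),(330,200.1),(350,199.8)],85);B=ray(C,[(190,233.2),(330,233.6),(350,233.6),(190,242.2)],85)
print(A,B)
print('rim-> blue +y top', ray(C,[(258,253.6),(258,268.3)],92.9+31.8))
# where blue +y face would project at z=85 for y from top
print('y shift 585->590',)
E
```

```text
[[550.00719307  39.63000447  85.        ]
 [637.76117742  33.63644717  85.        ]
 [650.35174468  32.96644659  85.        ]] [[547.03573506  17.23709409  85.        ]
 [637.8221713   10.58518833  85.        ]
 [650.86116908   9.67054578  85.        ]
 [546.18937075  10.85889181  85.        ]]
rim-> blue +y top [[591.25129073  21.31485412 124.7       ]
 [590.68612333  12.85236983 124.7       ]]
y shift 585->590
```

Blue stands against the plancha. The gap here now measures 22.8 mm, so the plancha was nudged about 2 mm to the right. I'll release and lift.

Emit:
carry_out --increments '[{"translation": [0,0,0.02],"rot": [0,0,0],"hand": 0.3},{"translation": [0,0,0],"rot": [0,0,0],"hand": 0.45},{"translation": [0,0,0],"rot": [0,0,0],"hand": 0.5},{"translation": [0,0,-0.6],"rot": [0,0,0],"hand": 0.5},{"translation": [0,0,-0.8],"rot": [0,0,0],"hand": 0.5}]'

```text
time_s: 13.35
tool_pos: [587.5, 17.4, 124.0]
ee_rot: [[0.067, 0.998, 0.001], [0.998, -0.067, 0.003], [0.003, 0.001, -1.0]]
wrist_force: [-0.1, -0.2, 0.9]
width: 43.7
```

Emit:
carry_out --increments '[{"translation": [0,0,-1],"rot": [0,0,0],"hand": 0.6},{"translation": [0,0,-1],"rot": [0,0,0],"hand": 0.6},{"translation": [0,0,-1],"rot": [0,0,0],"hand": 0.6},{"translation": [0,0,-0.5],"rot": [0,0,0],"hand": 0.6}]'

```text
time_s: 13.75
tool_pos: [586.7, 16.6, 213.9]
ee_rot: [[0.067, 0.998, -0.001], [0.998, -0.067, 0.002], [0.002, -0.002, -1.0]]
wrist_force: [-0.1, -0.5, 1.3]
width: 52.7
```

```bash
python3 - <<'E'
from h import *
im,C=snap('wrist','w10')
s=manip.read_state();print(np.round(s['ee_rot'],4))
E
```

```text
t 13.75 [586.7  16.6 213.9]
[[ 6.720e-02  9.977e-01  7.000e-04]
 [ 9.977e-01 -6.720e-02  1.700e-03]
 [ 1.700e-03  6.000e-04 -1.000e+00]]
```

View pics/w10.png

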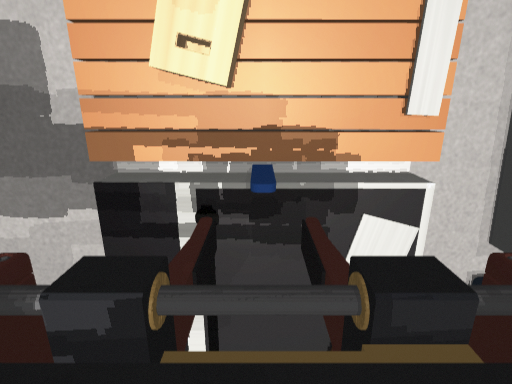

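Blue stands upright against the plancha at (263,178). Now green.

Emit:
carry_out --increments '[{"translation": [0.95,-0.24,-0.2],"rot": [0,0,0],"hand": 0.6},{"translation": [0.95,-0.24,-0.2],"rot": [0,0,0],"hand": 0.6},{"translation": [0.95,-0.24,-0.2],"rot": [0,0,0],"hand": 0.6},{"translation": [0.95,-0.24,-0.2],"rot": [0,0,0],"hand": 0.6},{"translation": [0.95,-0.24,0],"rot": [0,0,0],"hand": 0.6}]'

```text
time_s: 14.3
tool_pos: [564.5, 137.1, 231.9]
ee_rot: [[0.073, 0.997, -0.003], [0.997, -0.073, -0.0], [-0.0, -0.003, -1.0]]
wrist_force: [0.7, 0.1, -0.0]
width: 52.4
```

Emit:
carry_out --increments '[{"translation": [0.95,-0.24,0],"rot": [0,0,0],"hand": 0.6},{"translation": [0.9,-0.2,0],"rot": [0,0,0],"hand": 0.6},{"translation": [0,0,0],"rot": [0,0,0.7],"hand": 0.6},{"translation": [0,0,0],"rot": [0,0,0.7],"hand": 0.6},{"translation": [0,0,0],"rot": [0,0,0.65],"hand": 0.6}]'

```text
time_s: 14.8
tool_pos: [552.5, 189.1, 225.2]
ee_rot: [[0.317, 0.948, -0.011], [0.949, -0.317, -0.001], [-0.005, -0.01, -1.0]]
wrist_force: [0.2, -0.4, 0.1]
width: 53.0
```

Emit:
carry_out --increments '[{"translation": [-0.04,0.2,0.4],"rot": [-0.06,0.03,0],"hand": 0.6},{"translation": [0,0,0.8],"rot": [0,0,0],"hand": 0.6},{"translation": [0,0,0.8],"rot": [0,0,0],"hand": 0.6},{"translation": [0,0,0.4],"rot": [0,0,0],"hand": 0.6},{"translation": [0,0,0],"rot": [0,0,0],"hand": 0.6}]'

```text
time_s: 15.3
tool_pos: [554.4, 186.1, 158.1]
ee_rot: [[0.318, 0.948, -0.009], [0.948, -0.318, -0.002], [-0.005, -0.008, -1.0]]
wrist_force: [0.3, -0.1, 0.8]
width: 52.5
```

```bash
python3 - <<'E'
from h import *
im,C=snap('wrist','w11')
E
```

```text
t 15.3 [554.4 186.1 158.1]
```

View pics/w11.png

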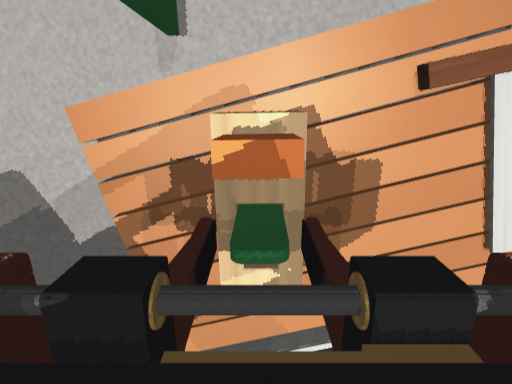

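Green (260,235) is centred between the fingers.

Emit:
carry_out --increments '[{"translation": [0.02,0.06,0.04],"rot": [-0.08,0.04,0],"hand": 0.6},{"translation": [0,0,0],"rot": [0,0,0],"hand": 0.3},{"translation": [0,0,0],"rot": [0,0,0],"hand": 0.3},{"translation": [0,0,0],"rot": [0,0,0],"hand": 0.3},{"translation": [0,0,0],"rot": [0,0,0],"hand": 0.3}]' --force 15

```text
time_s: 15.85
tool_pos: [558.4, 186.6, 160.6]
ee_rot: [[0.318, 0.948, 0.008], [0.948, -0.318, 0.001], [0.004, 0.008, -1.0]]
wrist_force: [-0.6, 0.0, -1.1]
width: 32.4
```

Emit:
carry_out --increments '[{"translation": [0,0,-0.5],"rot": [0,0,0],"hand": 0.3},{"translation": [0,0,-0.8],"rot": [0,0,0],"hand": 0.3},{"translation": [0,0,-0.8],"rot": [0,0,0],"hand": 0.3},{"translation": [0,0,-0.4],"rot": [0,0,0],"hand": 0.3},{"translation": [0,0,0],"rot": [0,0,0],"hand": 0.3}]'

```text
time_s: 16.35
tool_pos: [558.2, 186.6, 228.5]
ee_rot: [[0.318, 0.948, 0.01], [0.948, -0.318, 0.001], [0.004, 0.009, -1.0]]
wrist_force: [-0.3, 0.0, 0.0]
width: 32.1
```

Emit:
carry_out --increments '[{"translation": [-0.92,0.53,0],"rot": [0,0,0],"hand": 0.3},{"translation": [-0.92,0.53,0],"rot": [0,0,0],"hand": 0.3},{"translation": [-0.92,0.53,0],"rot": [0,0,0],"hand": 0.3},{"translation": [-0.92,0.53,0],"rot": [0,0,0],"hand": 0.3},{"translation": [-0.92,0.53,0],"rot": [0,0,0],"hand": 0.3}]'

```text
time_s: 16.85
tool_pos: [583.7, 56.1, 227.0]
ee_rot: [[0.313, 0.95, 0.009], [0.95, -0.313, 0.003], [0.005, 0.007, -1.0]]
wrist_force: [0.4, 0.5, 0.1]
width: 32.7
```

Emit:
carry_out --increments '[{"translation": [-0.8,0.53,0],"rot": [0,0,0],"hand": 0.3},{"translation": [0,0,0],"rot": [0.03,0,-0.75],"hand": 0.3},{"translation": [0,0,0],"rot": [0.03,0,-0.75],"hand": 0.3},{"translation": [0,0,0],"rot": [0,0,-0.65],"hand": 0.3},{"translation": [0,0,0],"rot": [0,0,0],"hand": 0.3}]'

```text
time_s: 17.35
tool_pos: [589.0, 27.2, 223.4]
ee_rot: [[0.056, 0.998, -0.004], [0.998, -0.056, 0.004], [0.003, -0.004, -1.0]]
wrist_force: [-0.7, -0.1, -0.4]
width: 32.1
```

```bash
python3 - <<'E'
from h import *
im,C=snap('wrist','w12')
s=manip.read_state();print(np.round(s['ee_rot'],4))
cv2.imwrite('pics/w12c.png',cv2.resize(im[140:290,180:340],None,fx=4,fy=4,interpolation=cv2.INTER_CUBIC))
E
```

```text
t 17.35 [589.   27.2 223.4]
[[ 0.0583  0.9983 -0.0038]
 [ 0.9983 -0.0583  0.0035]
 [ 0.0033 -0.004  -1.    ]]
```

View pics/w12c.png

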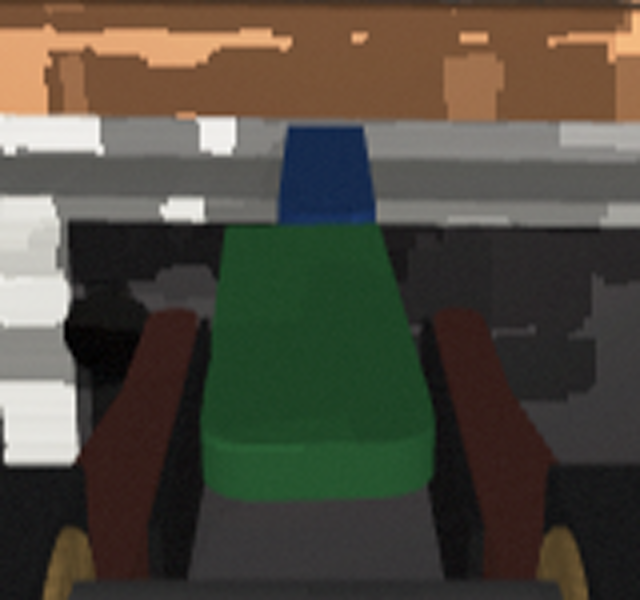

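```bash
python3 - <<'E'
from h import *
im,C=load('wrist','w12')
g=lambda p:(p[0]/4+180-.375,p[1]/4+140-.375)
for n,p,z in [('wood',(325,120),85),('pl',(150,197),85),('pl',(500,201),85),('blue bot',(325,126),30),('blue top+y',(325,211),125),('green bot',(300,226),155.8),('green top+y',(318,442),250.8),('green top-y',(318,498),250.8),('gl',(204,442),250.8),('gr',(433,442),250.8),('bl',(288,127),30),('br',(363,127),30)]:
    print(n,np.round(ray(C,g(p),z)[0],1))
x=180+325//4
print([tuple(int(v) for v in c) for c in im[165:202,260]])
E
```

```text
wood [592.7  36.3  85. ]
pl [543.7  17.4  85. ]
pl [639.4  11.1  85. ]
blue bot [592.2  22.3  30. ]
blue top+y [591.8  23.  125. ]
green bot [586.7  29.3 155.8]
green top+y [590.7  29.7 250.8]
green top-y [590.3  21.4 250.8]
gl [575.8  30.5 250.8]
gr [605.8  28.9 250.8]
bl [580.4  22.6  30. ]
br [604.3  21.3  30. ]
[(55, 82, 119), (55, 82, 119), (55, 82, 119), (57, 84, 120), (78, 94, 117), (107, 108, 111), (97, 82, 75), (76, 42, 22), (75, 41, 21), (77, 42, 21), (76, 42, 22), (76, 43, 23), (76, 43, 24), (75, 42, 21), (76, 42, 23), (74, 41, 20), (75, 43, 22), (75, 40, 21), (76, 42, 22), (75, 42, 21), (75, 40, 20), (76, 42, 22), (75, 41, 21), (75, 43, 22), (77, 42, 23), (76, 42, 22), (76, 42, 22), (74, 40, 22), (82, 43, 21), (91, 49, 26), (79, 55, 28), (52, 65, 30), (38, 70, 31), (38, 69, 32), (40, 71, 32), (40, 70, 32), (39, 71, 31)]
```

Emit:
carry_out --increments '[{"translation": [0.12,0,0.4],"rot": [-0.25,0,0.07],"hand": 0.3},{"translation": [0,0,0.7],"rot": [0,0,0],"hand": 0.3},{"translation": [0,0,0.7],"rot": [0,0,0],"hand": 0.3},{"translation": [0,0,0.3],"rot": [0,0,0],"hand": 0.3},{"translation": [0,0,0],"rot": [0,0,0],"hand": 0.3}]'

```text
time_s: 17.9
tool_pos: [590.1, 31.0, 168.8]
ee_rot: [[0.077, 0.997, 0.028], [0.997, -0.077, 0.002], [0.004, 0.027, -1.0]]
wrist_force: [0.3, -0.4, 0.5]
width: 32.3
```

```bash
python3 - <<'E'
from h import *
im,C=snap('wrist','w13')
s=manip.read_state();print(np.round(s['ee_rot'],4))
cv2.imwrite('pics/w13c.png',cv2.resize(im[140:290,180:340],None,fx=4,fy=4,interpolation=cv2.INTER_CUBIC))
E
```

```text
t 17.9 [590.1  31.  168.8]
[[ 0.0764  0.9967  0.0281]
 [ 0.9971 -0.0765  0.0016]
 [ 0.0038  0.0278 -0.9996]]
```

View pics/w13c.png

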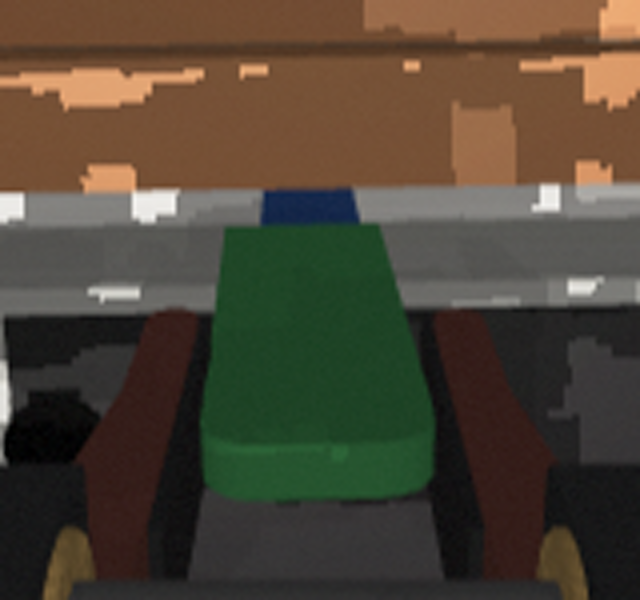

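Emit:
carry_out --increments '[{"translation": [0,0,0.6],"rot": [0,0,-0.05],"hand": 0.3},{"translation": [0,0,0.6],"rot": [0,0,0],"hand": 0.3},{"translation": [0,0,0.6],"rot": [0,0,0],"hand": 0.3},{"translation": [0,0,0.3],"rot": [0,0,0],"hand": 0.3},{"translation": [0,0,0],"rot": [0,0,0],"hand": 0.3}]'

```text
time_s: 18.45
tool_pos: [596.1, 31.1, 120.1]
ee_rot: [[0.073, 0.997, 0.036], [0.997, -0.073, 0.001], [0.004, 0.036, -0.999]]
wrist_force: [-0.8, 0.6, -0.5]
width: 32.3
```

Emit:
carry_out --increments '[{"translation": [0,-0.2,0.3],"rot": [0.07,0,0],"hand": 0.3},{"translation": [0,-0.05,0.4],"rot": [0,0,0],"hand": 0.3},{"translation": [0,0,0.15],"rot": [0,0,0],"hand": 0.3},{"translation": [0,0,0],"rot": [0,0,0],"hand": 0.3}]'

```text
time_s: 18.85
tool_pos: [591.5, 31.6, 99.1]
ee_rot: [[0.073, 0.997, 0.031], [0.997, -0.073, 0.002], [0.004, 0.03, -1.0]]
wrist_force: [0.5, 0.4, -0.4]
width: 32.0
```

Emit:
carry_out --increments '[{"translation": [-0.12,0,0.06],"rot": [0,0,-0.08],"hand": 0.3},{"translation": [0,0,0],"rot": [0,0,0],"hand": 0.3}]'

```text
time_s: 19.05
tool_pos: [591.5, 28.4, 97.5]
ee_rot: [[0.062, 0.998, 0.031], [0.998, -0.063, 0.001], [0.003, 0.031, -1.0]]
wrist_force: [-0.4, 0.3, 0.2]
width: 32.3
```

```bash
python3 - <<'E'
from h import *
im,C=snap('wrist','w14')
s=manip.read_state();print(np.round(s['ee_rot'],4),s['wrist_force'])
cv2.imwrite('pics/w14c.png',cv2.resize(im[140:290,180:340],None,fx=4,fy=4,interpolation=cv2.INTER_CUBIC))
E
```

```text
t 19.05 [591.5  28.4  97.5]
[[ 0.0628  0.9975  0.031 ]
 [ 0.998  -0.0629  0.0016]
 [ 0.0035  0.0309 -0.9995]] [0.2765827  0.51097386 0.07384645]
```

View pics/w14c.png

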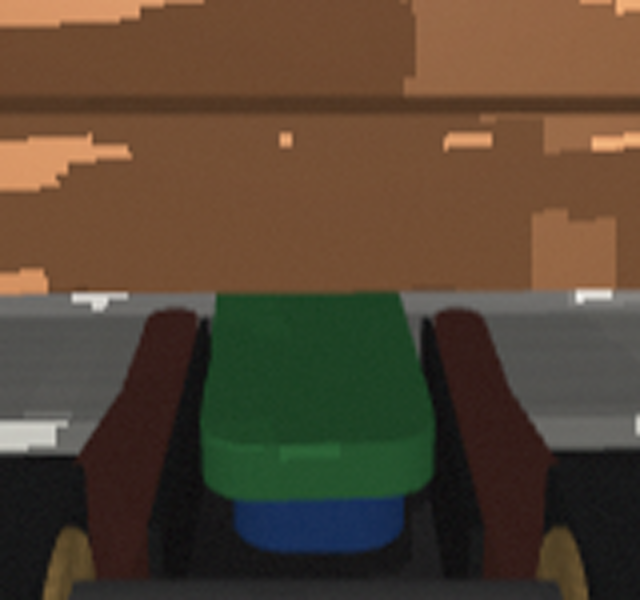

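Green stands at (318,400) with blue directly behind it at (318,525). I'll nudge green onto blue and release.

Emit:
carry_out --increments '[{"translation": [-0.05,0,0.03],"rot": [0,0,0],"hand": 0.3},{"translation": [0,0,0],"rot": [0,0,0],"hand": 0.4},{"translation": [0,0,0],"rot": [0,0,0],"hand": 0.6},{"translation": [0,0,0],"rot": [0,0,0],"hand": 0.6},{"translation": [0,0,-0.5],"rot": [0,0,0],"hand": 0.6}]'

```text
time_s: 19.6
tool_pos: [590.5, 27.1, 109.2]
ee_rot: [[0.063, 0.998, 0.029], [0.998, -0.063, 0.002], [0.004, 0.029, -1.0]]
wrist_force: [0.1, 0.1, -0.0]
width: 51.7
```

Emit:
carry_out --increments '[{"translation": [0,0,-0.8],"rot": [0,0,0],"hand": 0.6},{"translation": [0,0,-1],"rot": [0,0,0],"hand": 0.7},{"translation": [0,0,-1],"rot": [0.2,0,0],"hand": 0.7},{"translation": [0,0,-1],"rot": [0,0,0],"hand": 0.7},{"translation": [0,0,-1],"rot": [0,0,0],"hand": 0.7}]'

```text
time_s: 20.1
tool_pos: [586.1, 27.1, 235.3]
ee_rot: [[0.063, 0.998, 0.001], [0.998, -0.063, 0.004], [0.004, 0.001, -1.0]]
wrist_force: [0.2, -0.3, 0.9]
width: 61.7
```

```bash
python3 - <<'E'
from h import *
im,C=snap('wrist','w15')
s=manip.read_state();print(np.round(s['ee_rot'],4),s['wrist_force'])
cv2.imwrite('pics/w15c.png',cv2.resize(im[140:290,180:340],None,fx=4,fy=4,interpolation=cv2.INTER_CUBIC))
E
```

```text
t 20.1 [586.1  27.1 235.3]
[[ 0.0628  0.998   0.0085]
 [ 0.998  -0.0629  0.0031]
 [ 0.0036  0.0083 -1.    ]] [1.3354487  1.16630828 2.22872608]
```

View pics/w15c.png

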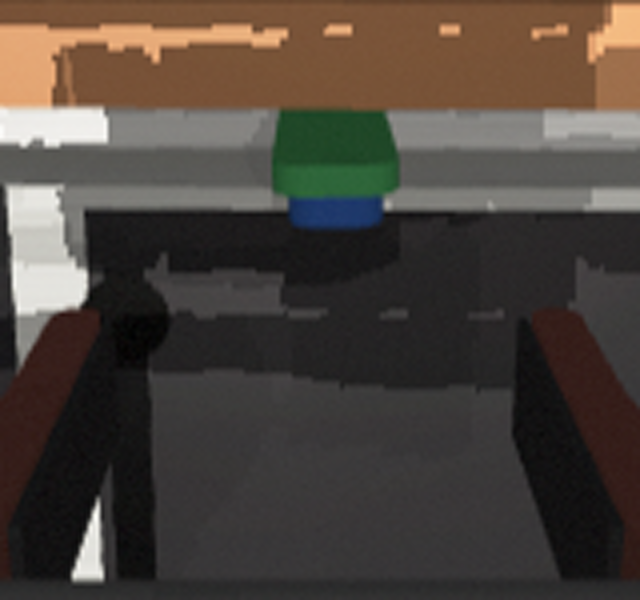

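```bash
python3 - <<'E'
from h import *
im,C=load('wrist','w15')
g=lambda p:(p[0]/4+180-.375,p[1]/4+140-.375)
for n,p,z in [('wood',(200,108.5),85),('wood',(500,108.5),85),('pl',(150,183),85),('pl',(500,187),85),('green top+y',(335,163),125),('gtop-y',(335,196),125),('gtopL',(273,163),125),('gtopR',(400,163),125),('blue-y',(335,229),125),('green at wood edge? z30',(335,110),30)]:
    print(n,np.round(ray(C,g(p),z)[0],1))
print([tuple(int(v) for v in c) for c in im[162:200,263]])
E
```

```text
wood [555.9  39.   85. ]
wood [639.3  33.8  85. ]
pl [539.8  18.4  85. ]
pl [638.9  11.1  85. ]
green top+y [592.4  31.4 125. ]
gtop-y [591.9  23.  125. ]
gtopL [577.2  32.4 125. ]
gtopR [608.4  30.4 125. ]
blue-y [591.5  14.4 125. ]
green at wood edge? z30 [593.7  24.6  30. ]
[(54, 81, 119), (55, 82, 120), (55, 83, 120), (55, 83, 120), (50, 79, 107), (45, 75, 71), (39, 71, 32), (39, 71, 30), (39, 71, 32), (41, 73, 34), (40, 71, 32), (39, 70, 31), (41, 73, 33), (39, 71, 31), (39, 71, 30), (38, 70, 30), (37, 69, 30), (40, 70, 32), (38, 71, 31), (50, 89, 41), (59, 102, 47), (59, 102, 47), (57, 101, 45), (59, 102, 46), (58, 101, 46), (57, 101, 46), (63, 95, 44), (91, 74, 36), (106, 55, 29), (106, 56, 29), (106, 56, 31), (106, 54, 28), (106, 56, 31), (106, 58, 31), (87, 48, 28), (49, 34, 26), (22, 22, 22), (25, 24, 24)]
```

Both packers stand upright against the plancha. The free slot is about 5.8 mm (pack face y≈31, worktop y≈36.7), so the wedge tip fits. Next the rack wedge.

Emit:
carry_out --increments '[{"translation": [0.92,-0.12,-0.1],"rot": [0,0,0],"hand": 0.75},{"translation": [0.92,-0.12,-0.1],"rot": [0,0,0],"hand": 0.75},{"translation": [0.92,-0.12,0],"rot": [0,0,0],"hand": 0.75},{"translation": [0.92,-0.12,0],"rot": [0,0,0],"hand": 0.75},{"translation": [0.92,-0.12,0],"rot": [0,0,0],"hand": 0.75}]'

```text
time_s: 20.65
tool_pos: [583.6, 143.4, 253.1]
ee_rot: [[0.068, 0.998, 0.02], [0.998, -0.068, 0.002], [0.003, 0.02, -1.0]]
wrist_force: [-0.9, 0.3, -0.1]
width: 65.7
```

Emit:
carry_out --increments '[{"translation": [0.92,-0.12,0],"rot": [0,0,0],"hand": 0.75},{"translation": [0.92,-0.12,0],"rot": [0,0,0],"hand": 0.75},{"translation": [0.92,-0.12,0],"rot": [0,0,0],"hand": 0.75},{"translation": [0.92,-0.12,0],"rot": [0,0,0],"hand": 0.75},{"translation": [0,0,0],"rot": [0,0,0.7],"hand": 0.75}]'

```text
time_s: 21.15
tool_pos: [576.8, 242.8, 257.0]
ee_rot: [[0.15, 0.988, 0.024], [0.989, -0.15, 0.004], [0.008, 0.023, -1.0]]
wrist_force: [-0.3, 0.6, -1.0]
width: 66.0
```

Emit:
carry_out --increments '[{"translation": [0,0,0],"rot": [0,0,0.7],"hand": 0.75},{"translation": [0,0,0],"rot": [0,0,0.55],"hand": 0.75},{"translation": [0,0,0],"rot": [0,0,0],"hand": 0.75}]'

```text
time_s: 21.45
tool_pos: [576.2, 244.5, 258.9]
ee_rot: [[0.3, 0.954, 0.025], [0.954, -0.3, 0.005], [0.012, 0.023, -1.0]]
wrist_force: [-0.2, 0.5, -0.1]
width: 65.8
```

```bash
python3 - <<'E'
from h import *
im,C=snap('wrist','w16')
s=manip.read_state();print(np.round(s['ee_rot'],4),s['wrist_force'])
E
```

```text
t 21.45 [576.2 244.5 258.9]
[[ 0.2986  0.954   0.0254]
 [ 0.9543 -0.2988  0.005 ]
 [ 0.0124  0.0228 -0.9997]] [-0.56921496  0.6921849   0.35873537]
```

View pics/w16.png

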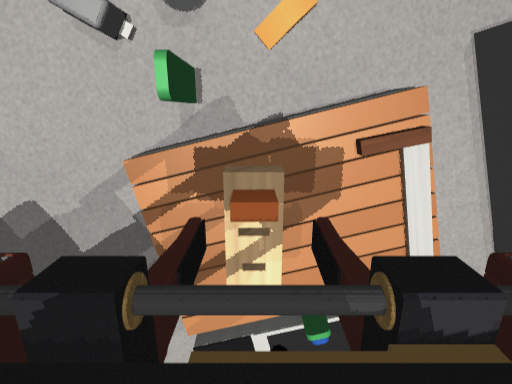

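```bash
python3 - <<'E'
from h import *
im,C=load('wrist','w16')
cv2.imwrite('pics/w16c.png',cv2.resize(im[180:235,220:290],None,fx=8,fy=8,interpolation=cv2.INTER_CUBIC))
E
```

```text
(no output)
```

View pics/w16c.png

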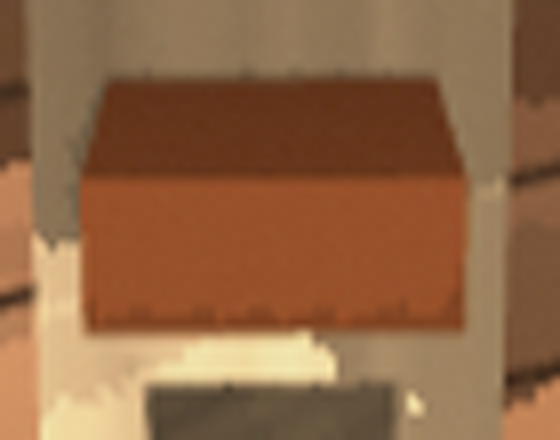

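```bash
python3 - <<'E'
from h import *
im,C=load('wrist','w16')
g=lambda p:(p[0]/8+220-.44,p[1]/8+180-.44)
for n,p,z in [('c',(273,254),198),('tl',(80,178),198),('tr',(467,178),198),('bl',(88,330),198),('br',(463,330),198),('base',(273,78),150)]:
    print(n,np.round(ray(C,g(p),z)[0],1))
E
```

```text
c [572.5 237.1 198. ]
tl [556.1 251.1 198. ]
tr [594.  238.9 198. ]
bl [551.5 235.  198. ]
br [588.9 222.9 198. ]
base [574.4 242.2 150. ]
```

Emit:
carry_out --increments '[{"translation": [-0.33,-0.05,0],"rot": [0.19,-0.1,0],"hand": 0.75},{"translation": [0,0,0],"rot": [0,0,0],"hand": 0.75},{"translation": [0,0,0.7],"rot": [0,0,0],"hand": 0.75},{"translation": [0,0,0.9],"rot": [0,0,0],"hand": 0.75},{"translation": [0,0,0.7],"rot": [0,0,0],"hand": 0.75}]'

```text
time_s: 22.0
tool_pos: [575.1, 235.9, 204.0]
ee_rot: [[0.295, 0.956, 0.005], [0.956, -0.295, 0.002], [0.003, 0.004, -1.0]]
wrist_force: [-0.4, -0.8, -0.3]
width: 66.0
```

Emit:
carry_out --increments '[{"translation": [0.02,-0.11,0.6],"rot": [0.02,0,0.08],"hand": 0.75},{"translation": [0,0,0.7],"rot": [0,0,0],"hand": 0.75},{"translation": [0,0,0.55],"rot": [0,0,0],"hand": 0.75},{"translation": [0,0,0],"rot": [0,0,0],"hand": 0.75}]'

```text
time_s: 22.4
tool_pos: [571.6, 235.6, 153.6]
ee_rot: [[0.303, 0.953, -0.002], [0.953, -0.303, 0.002], [0.001, -0.002, -1.0]]
wrist_force: [-0.4, -0.5, 0.5]
width: 65.9
```

```bash
python3 - <<'E'
from h import *
im,C=snap('wrist','w17')
s=manip.read_state();print(np.round(s['ee_rot'],4),s['wrist_force'])
E
```

```text
t 22.4 [571.6 235.6 153.6]
[[ 3.032e-01  9.529e-01 -5.000e-04]
 [ 9.529e-01 -3.032e-01  1.900e-03]
 [ 1.600e-03 -1.100e-03 -1.000e+00]] [0.80579867 0.79563492 0.04300999]
```

View pics/w17.png

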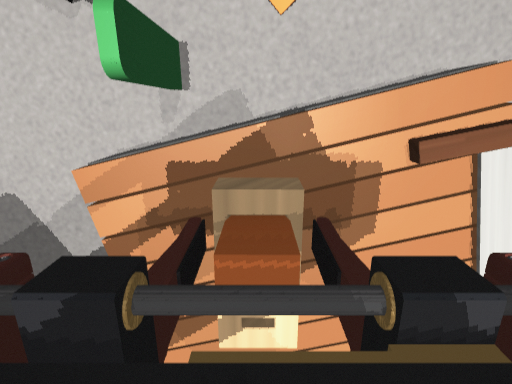

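The wedge head (257,255) is centred between the fingers. I'll close firmly and lift.

Emit:
carry_out --increments '[{"translation": [0,0,0],"rot": [0,0,0],"hand": 0.35},{"translation": [0,0,0],"rot": [0,0,0],"hand": 0.35},{"translation": [0,0,0],"rot": [0,0,0],"hand": 0.35},{"translation": [0,0,0],"rot": [0,0,0],"hand": 0.35}]' --force 55

```text
time_s: 22.85
tool_pos: [573.6, 236.2, 157.3]
ee_rot: [[0.303, 0.953, 0.003], [0.953, -0.303, 0.003], [0.004, 0.002, -1.0]]
wrist_force: [-1.2, 0.1, -1.1]
width: 39.8
```

Emit:
carry_out --increments '[{"translation": [0,0,-0.5],"rot": [0,0,0],"hand": 0.35},{"translation": [0,0,-0.8],"rot": [0,0,0],"hand": 0.35},{"translation": [0,0,-0.9],"rot": [0,0,0],"hand": 0.35},{"translation": [0,0,-0.9],"rot": [0,0,0],"hand": 0.35},{"translation": [0,0,-0.3],"rot": [0,0,0],"hand": 0.35}]'

```text
time_s: 23.35
tool_pos: [573.7, 236.5, 248.4]
ee_rot: [[0.303, 0.953, 0.004], [0.953, -0.303, 0.004], [0.005, 0.003, -1.0]]
wrist_force: [0.7, -0.0, 0.3]
width: 40.2
```

Emit:
carry_out --increments '[{"translation": [-0.86,0.38,0],"rot": [0,0,0],"hand": 0.35},{"translation": [-0.86,0.38,0],"rot": [0,0,0],"hand": 0.35},{"translation": [-0.86,0.38,0],"rot": [0,0,0],"hand": 0.35},{"translation": [-0.86,0.38,0],"rot": [0,0,0],"hand": 0.35},{"translation": [-0.86,0.38,0],"rot": [0,0,0],"hand": 0.35}]'

```text
time_s: 23.85
tool_pos: [588.1, 119.4, 252.1]
ee_rot: [[0.297, 0.955, 0.012], [0.955, -0.297, 0.006], [0.009, 0.009, -1.0]]
wrist_force: [1.0, 0.3, -1.1]
width: 40.0
```

Emit:
carry_out --increments '[{"translation": [-0.86,0.38,0],"rot": [0,0,0],"hand": 0.35},{"translation": [-0.86,0.38,0],"rot": [0,0,0],"hand": 0.35},{"translation": [-0.86,0.38,0],"rot": [0,0,0],"hand": 0.35},{"translation": [0,0,0],"rot": [0,0,-0.7],"hand": 0.35},{"translation": [0,0,0],"rot": [0,0,-0.7],"hand": 0.35}]'

```text
time_s: 24.35
tool_pos: [596.1, 42.3, 252.4]
ee_rot: [[0.132, 0.991, 0.012], [0.991, -0.133, 0.004], [0.006, 0.011, -1.0]]
wrist_force: [0.2, -0.3, -0.2]
width: 40.2
```

Emit:
carry_out --increments '[{"translation": [0,0,0],"rot": [0,0,-0.6],"hand": 0.35},{"translation": [0,0,0],"rot": [0,0,0],"hand": 0.35}]'

```text
time_s: 24.55
tool_pos: [595.9, 41.4, 252.5]
ee_rot: [[0.058, 0.998, 0.012], [0.998, -0.058, 0.004], [0.004, 0.012, -1.0]]
wrist_force: [1.1, -0.1, 0.5]
width: 40.1
```

```bash
python3 - <<'E'
from h import *
im,C=snap('wrist','w18')
s=manip.read_state();print(np.round(s['ee_rot'],4),s['wrist_force'])
E
```

```text
t 24.55 [595.9  41.4 252.5]
[[ 0.0596  0.9981  0.0122]
 [ 0.9982 -0.0597  0.0035]
 [ 0.0042  0.0119 -0.9999]] [-0.37768459  0.59260921 -0.79968401]
```

View pics/w18.png

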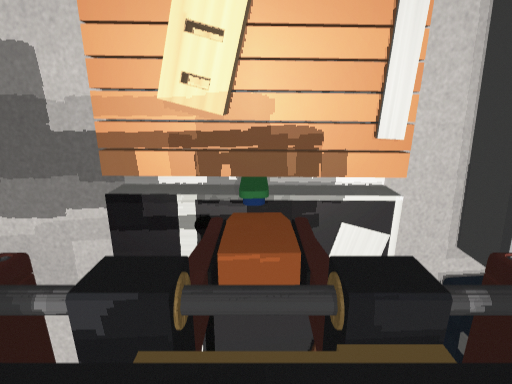

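```bash
python3 - <<'E'
from h import *
im,C=load('wrist','w18')
cv2.imwrite('pics/w18c.png',cv2.resize(im[165:295,205:315],None,fx=5,fy=4.6,interpolation=cv2.INTER_CUBIC))
E
```

```text
(no output)
```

View pics/w18c.png

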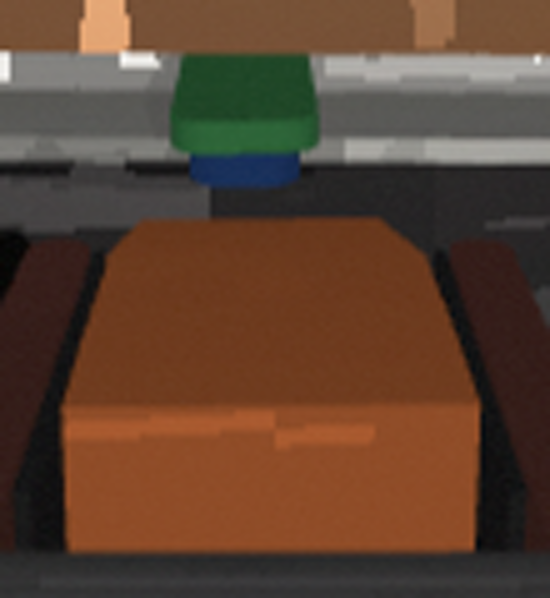

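```bash
python3 - <<'E'
from h import *
im,C=load('wrist','w18')
g=lambda p:(p[0]/5+205-.4,p[1]/4.6+165-.39)
zt=252.5-64.3
for n,p,z in [('tip+y',(260,218),zt),('tipL',(142,218),zt),('tipR',(378,218),zt),('kink',(270,258),zt+60),('top+y',(270,405),zt+105),('top-y',(270,552),zt+105),('topL',(64,405),zt+105),('topR',(480,405),zt+105),('green+y',(245,118),125),('gL',(172,118),125),('gR',(319,118),125),('g-y',(245,155),125),('b-y',(245,187),125),('wood',(245,52),85),('wl',(20,52),85),('wr',(500,52),85),('pl',(80,136),85),('pr',(450,138),85)]:
    print(n,np.round(ray(C,g(p),z)[0],1))
for c in (225,235,285,295): print(c,[f"{int(v[2])-int(v[0])}/{int(v.mean())}" for v in im[170:202,c].astype(int)])
E
```

```text
tip+y [595.6  30.5 188.2]
tipL [575.7  31.7 188.2]
tipR [615.5  29.2 188.2]
kink [597.5  47.4 248.2]
top+y [597.1  49.7 293.2]
top-y [596.1  32.3 293.2]
topL [577.6  51.  293.2]
topR [617.   48.5 293.2]
green+y [592.8  31.1 125. ]
gL [577.4  32.  125. ]
gR [608.4  30.2 125. ]
g-y [592.3  22.2 125. ]
b-y [591.8  14.3 125. ]
wood [593.  37.  85.]
wl [539.9  40.2  85. ]
wr [653.5  33.4  85. ]
pl [551.9  16.8  85. ]
pr [641.1  10.8  85. ]
225 ['110/170', '111/169', '111/169', '111/168', '111/168', '112/168', '65/152', '4/129', '3/129', '5/130', '4/130', '3/129', '3/129', '4/128', '4/111', '4/92', '3/88', '5/87', '4/86', '5/88', '2/87', '3/86', '4/89', '4/88', '3/97', '5/116', '5/123', '4/123', '5/115', '4/111', '3/90', '2/59']
235 ['64/84', '64/85', '64/84', '64/84', '64/85', '64/84', '29/165', '8/225', '5/234', '7/196', '5/130', '4/119', '4/111', '3/109', '3/99', '3/86', '4/82', '2/82', '3/83', '3/83', '3/83', '3/83', '3/86', '4/87', '4/96', '4/116', '4/125', '4/125', '5/125', '5/98', '2/46', '-1/25']
285 ['64/86', '66/84', '65/85', '64/85', '65/85', '65/85', '46/106', '16/155', '6/175', '7/170', '7/173', '6/154', '5/133', '4/132', '4/121', '3/97', '4/87', '4/87', '3/85', '3/88', '3/88', '3/89', '3/88', '4/86', '3/96', '5/131', '6/148', '5/146', '7/146', '5/126', '3/77', '2/33']
295 ['81/114', '83/113', '82/114', '73/100', '65/83', '66/84', '44/112', '16/156', '5/171', '6/170', '6/172', '6/154', '4/134', '4/134', '5/125', '4/104', '4/88', '5/88', '3/86', '4/89', '2/88', '2/89', '3/88', '3/86', '3/91', '6/138', '8/164', '6/162', '7/163', '7/157', '4/109', '0/38']
```

Emit:
carry_out --increments '[{"translation": [0.06,-0.14,0.3],"rot": [0.05,0.36,0],"hand": 0.35},{"translation": [0,0,0.6],"rot": [0,0,0],"hand": 0.35},{"translation": [0,0,0.6],"rot": [0,0,0],"hand": 0.35},{"translation": [0,0,0.4],"rot": [0,0,0],"hand": 0.35},{"translation": [0,0,0],"rot": [0,0,0],"hand": 0.35}]'

```text
time_s: 25.1
tool_pos: [593.4, 45.7, 204.6]
ee_rot: [[0.067, 0.998, 0.011], [0.997, -0.068, 0.048], [0.049, 0.008, -0.999]]
wrist_force: [-0.6, -0.2, -0.1]
width: 40.0
```

```bash
python3 - <<'E'
from h import *
im,C=snap('wrist','w19')
s=manip.read_state();print(np.round(s['ee_rot'],4),s['wrist_force'])
cv2.imwrite('pics/w19c.png',cv2.resize(im[165:295,205:315],None,fx=5,fy=4.6,interpolation=cv2.INTER_CUBIC))
E
```

```text
t 25.1 [593.4  45.7 204.6]
[[ 0.0672  0.9977  0.0119]
 [ 0.9965 -0.0677  0.0481]
 [ 0.0488  0.0086 -0.9988]] [-0.44356296 -0.98827039 -0.61244493]
```

View pics/w19c.png

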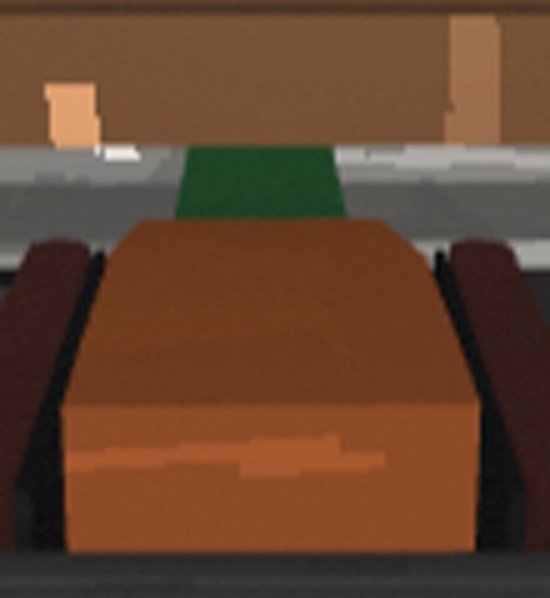

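```bash
python3 - <<'E'
from h import *
im,C=load('wrist','w19')
g=lambda p:(p[0]/5+205-.4,p[1]/4.6+165-.39)
zt=204.6-64.3
for n,p,z in [('tip+y',(260,218),zt),('tipL',(142,218),zt),('tipR',(385,220),zt),('kink',(270,258),zt+60),('top+y',(270,405),zt+105),('top-y',(270,552),zt+105),('wood',(245,145),85),('wl',(20,145),85),('wr',(500,145),85),('pl',(80,242),85),('gL',(188,148),60),('gR',(332,148),60)]:
    print(n,np.round(ray(C,g(p),z)[0],1))
E
```

```text
tip+y [593.   37.8 140.3]
tipL [573.1  39.2 140.3]
tipR [614.   36.  140.3]
kink [595.1  51.8 200.3]
top+y [594.7  52.1 245.3]
top-y [593.6  35.1 245.3]
wood [589.9  37.   85. ]
wl [543.6  40.2  85. ]
wr [642.5  33.4  85. ]
pl [553.7  16.5  85. ]
gL [576.4  30.4  60. ]
gR [608.6  28.2  60. ]
```

Emit:
carry_out --increments '[{"translation": [-0.1,0,0],"rot": [0,0,-0.03],"hand": 0.35},{"translation": [-0.02,0,0.2],"rot": [0,0,0],"hand": 0.35},{"translation": [0,0,0],"rot": [0,0,0],"hand": 0.35}]'

```text
time_s: 25.45
tool_pos: [594.9, 42.8, 201.6]
ee_rot: [[0.064, 0.998, 0.015], [0.997, -0.064, 0.048], [0.049, 0.012, -0.999]]
wrist_force: [0.4, 0.8, -0.1]
width: 40.2
```

Emit:
carry_out --increments '[{"translation": [-0.02,-0.03,0.5],"rot": [0,0,0],"hand": 0.35},{"translation": [-0.03,0,0.6],"rot": [0,0,0],"hand": 0.35},{"translation": [-0.02,0,0.3],"rot": [0,0,0],"hand": 0.35},{"translation": [0,0,0],"rot": [0,0,0],"hand": 0.35}]'

```text
time_s: 25.85
tool_pos: [595.1, 42.7, 164.8]
ee_rot: [[0.064, 0.998, 0.017], [0.997, -0.065, 0.048], [0.049, 0.014, -0.999]]
wrist_force: [-0.2, -0.2, -0.0]
width: 40.0
```

```bash
python3 - <<'E'
from h import *
im,C=snap('wrist','w20')
s=manip.read_state();print(np.round(s['ee_rot'],4),s['wrist_force'])
cv2.imwrite('pics/w20c.png',cv2.resize(im[165:295,205:315],None,fx=5,fy=4.6,interpolation=cv2.INTER_CUBIC))
E
```

```text
t 25.85 [595.1  42.7 164.8]
[[ 0.0639  0.9978  0.017 ]
 [ 0.9968 -0.0647  0.0476]
 [ 0.0486  0.0139 -0.9987]] [-0.65986217 -0.13096523 -0.74926187]
```

View pics/w20c.png

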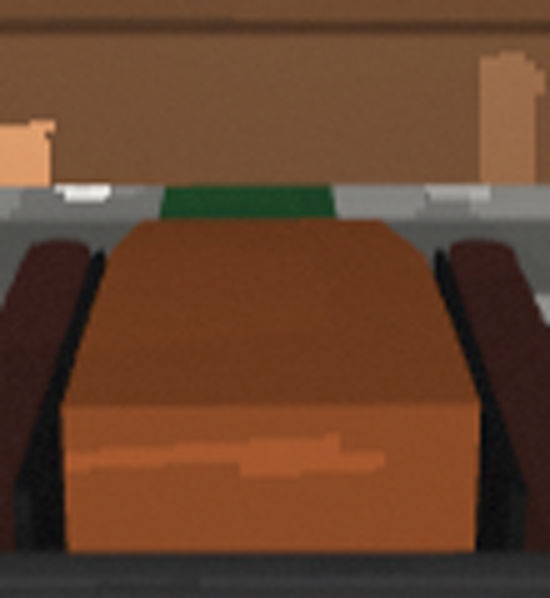

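Emit:
carry_out --increments '[{"translation": [-0.02,-0.05,0.4],"rot": [0,0,0],"hand": 0.35},{"translation": [-0.02,0,0.4],"rot": [0,0,0],"hand": 0.35},{"translation": [0,0,0],"rot": [0,0,0],"hand": 0.35}]'

```text
time_s: 26.2
tool_pos: [595.2, 42.2, 144.5]
ee_rot: [[0.063, 0.998, 0.019], [0.997, -0.064, 0.047], [0.048, 0.016, -0.999]]
wrist_force: [-0.4, -1.5, 0.4]
width: 40.2
```

```bash
python3 - <<'E'
from h import *
im,C=snap('wrist','w21')
s=manip.read_state();print(np.round(s['wrist_force'],2))
cv2.imwrite('pics/w21c.png',cv2.resize(im[165:295,185:335],None,fx=4.4,fy=4.4,interpolation=cv2.INTER_CUBIC))
E
```

```text
t 26.2 [595.2  42.2 144.5]
[-0.51 -1.07 -0.9 ]
```

View pics/w21c.png

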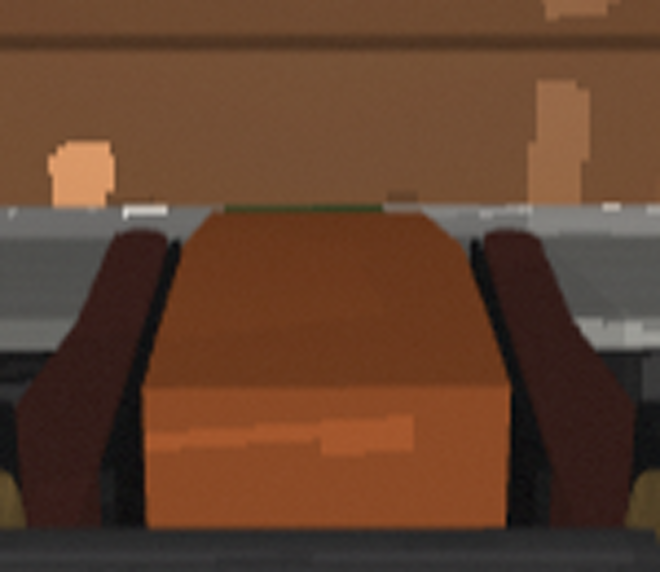

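The tip has passed below the worktop edge, between green and the worktop. I'll drive on.

Emit:
carry_out --increments '[{"translation": [-0.02,-0.02,0.3],"rot": [0,0,0],"hand": 0.35},{"translation": [-0.02,0,0.3],"rot": [0,0,0],"hand": 0.35},{"translation": [0,0,0],"rot": [0,0,0],"hand": 0.35}]'

```text
time_s: 26.55
tool_pos: [597.6, 39.3, 131.5]
ee_rot: [[0.063, 0.998, 0.025], [0.997, -0.064, 0.042], [0.044, 0.023, -0.999]]
wrist_force: [1.7, -0.4, -11.1]
width: 39.6
```

Emit:
carry_out --increments '[{"translation": [-0.04,-0.02,0.3],"rot": [0,0,0],"hand": 0.35},{"translation": [-0.04,0,0.2],"rot": [0,0,0],"hand": 0.35},{"translation": [0,0,0],"rot": [0,0,0],"hand": 0.35}]'

```text
time_s: 26.85
tool_pos: [599.8, 38.5, 127.5]
ee_rot: [[0.065, 0.997, 0.033], [0.997, -0.067, 0.045], [0.047, 0.03, -0.998]]
wrist_force: [4.2, -4.1, -16.7]
width: 39.6
```

```bash
python3 - <<'E'
from h import *
im,C=snap('wrist','w22')
s=manip.read_state();print(np.round(s['wrist_force'],2),np.round(s['ft_torque'],2))
cv2.imwrite('pics/w22c.png',cv2.resize(im[165:295,155:365],None,fx=3.8,fy=4.4,interpolation=cv2.INTER_CUBIC))
im=manip.read_camera('side')[:,:,::-1];cv2.imwrite('pics/side22.png',cv2.resize(im[160:260,180:340],None,fx=5,fy=5,interpolation=cv2.INTER_CUBIC))
E
```

```text
t 26.85 [599.8  38.5 127.5]
[-2.08 -2.92  3.18] [ 0.16 -0.01 -0.33]
```

View pics/w22c.png

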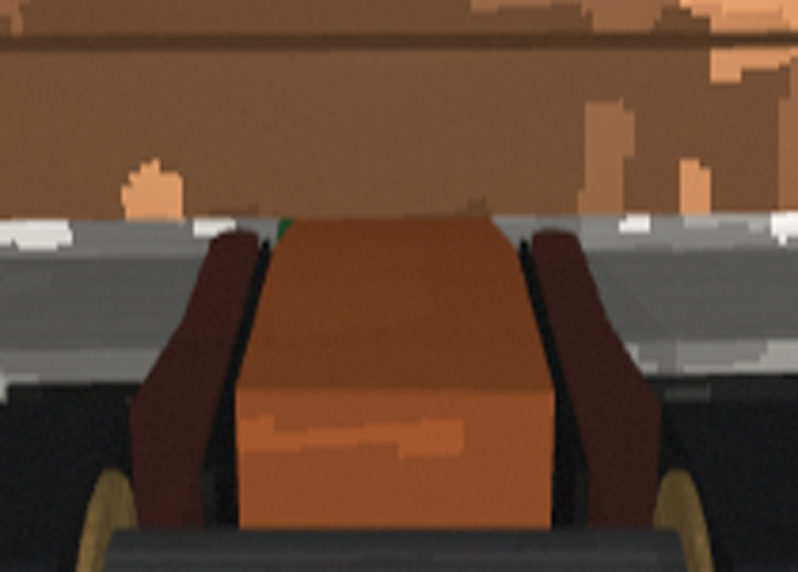

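View pics/side22.png

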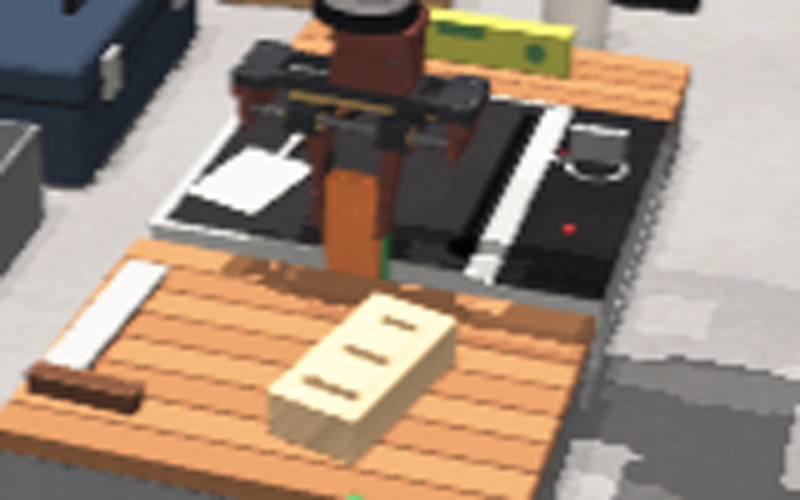

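Emit:
carry_out --increments '[{"translation": [0,-0.15,-0.12],"rot": [0.13,0,0],"hand": 0.35},{"translation": [0,-0.12,0],"rot": [0,0,0],"hand": 0.35},{"translation": [0,0,0],"rot": [0,0,0],"hand": 0.35}]'

```text
time_s: 27.25
tool_pos: [599.0, 38.0, 129.1]
ee_rot: [[0.066, 0.997, 0.027], [0.997, -0.067, 0.045], [0.046, 0.024, -0.999]]
wrist_force: [-3.3, -3.0, 3.8]
width: 40.1
```

Emit:
carry_out --increments '[{"translation": [0.02,0,-0.4],"rot": [0,0,0],"hand": 0.35},{"translation": [0.02,-0.25,-0.2],"rot": [0.05,0,0],"hand": 0.35},{"translation": [0,0,0],"rot": [0,0,0],"hand": 0.35}]'

```text
time_s: 27.55
tool_pos: [590.6, 39.9, 144.0]
ee_rot: [[0.065, 0.998, 0.016], [0.997, -0.065, 0.046], [0.047, 0.013, -0.999]]
wrist_force: [-0.3, -0.7, -0.1]
width: 39.9
```

Emit:
carry_out --increments '[{"translation": [-0.02,-0.01,0.35],"rot": [0,0,0],"hand": 0.35},{"translation": [-0.02,-0.02,0.35],"rot": [0.02,0,0],"hand": 0.35},{"translation": [-0.02,-0.03,0.25],"rot": [0.02,0,0],"hand": 0.35},{"translation": [0,0,0],"rot": [0,0,0],"hand": 0.35}]'

```text
time_s: 27.95
tool_pos: [592.1, 38.4, 128.4]
ee_rot: [[0.063, 0.998, 0.02], [0.997, -0.064, 0.044], [0.045, 0.017, -0.999]]
wrist_force: [1.8, -2.4, -27.0]
width: 39.7
```

Emit:
carry_out --increments '[{"translation": [-0.02,-0.02,0.4],"rot": [0.02,0,0],"hand": 0.35},{"translation": [-0.02,-0.02,0.4],"rot": [0.02,0,0],"hand": 0.35},{"translation": [0,0,0],"rot": [0,0,0],"hand": 0.35}]'

```text
time_s: 28.25
tool_pos: [592.6, 38.9, 121.6]
ee_rot: [[0.062, 0.998, 0.022], [0.997, -0.063, 0.045], [0.047, 0.019, -0.999]]
wrist_force: [3.4, -4.9, -32.7]
width: 40.6
```

```bash
python3 - <<'E'
from h import *
s=manip.read_state();print(np.round(s['wrist_force'],2),np.round(s['ft_torque'],2),s['time_s'])
im,C=snap('wrist','w23')
s=manip.read_state();print(np.round(s['wrist_force'],2),np.round(s['ft_torque'],2),s['tool_pos'])
cv2.imwrite('pics/w23c.png',cv2.resize(im[165:295,155:365],None,fx=3.8,fy=4.4,interpolation=cv2.INTER_CUBIC))
E
```

```text
[  3.37  -4.92 -32.69] [-0.15 -1.1  -0.04] 28.25
t 28.25 [592.6  38.9 121.6]
[-4.6  -3.5  12.22] [0.19 0.7  0.21] [592.4229807   38.87969378 121.6758697 ]
```

View pics/w23c.png

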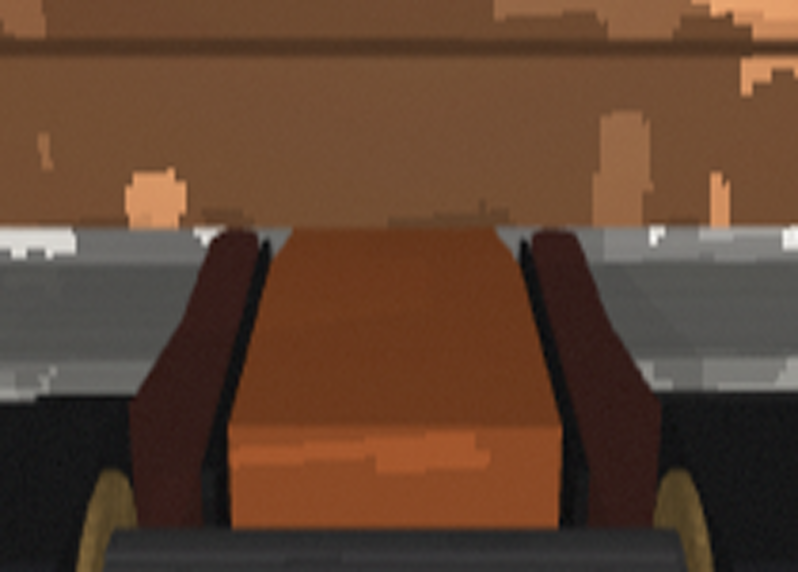

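```bash
python3 - <<'E'
from h import *
im,C=load('wrist','w23')
g=lambda p:(p[0]/3.8+155-.4,p[1]/4.4+165-.4)
A=ray(C,[g((100,228)),g((720,227))],85);B=ray(C,[g((50,364)),g((700,356))],85)
print(A,B)
la=np.polyfit(A[:,0],A[:,1],1);lb=np.polyfit(B[:,0],B[:,1],1);print(np.polyval(la,592)-np.polyval(lb,592))
for c in (165,175,335,345): print(c,[f"{int(v[2])-int(v[0])}/{int(v.mean())}" for v in im[212:258,c].astype(int)])
from plant import manip
im=manip.read_camera('top')[:,:,::-1];cv2.imwrite('pics/top23.png',cv2.resize(im[135:240,190:345],None,fx=5,fy=5,interpolation=cv2.INTER_CUBIC))
E
```

```text
[[536.81883845  40.42414296  85.        ]
 [658.30559978  32.23373249  85.        ]] [[523.77275268  16.46288574  85.        ]
 [654.4369693    8.67251805  85.        ]]
24.308842137431263
165 ['62/81', '63/80', '62/81', '58/75', '39/119', '17/185', '8/211', '8/212', '8/211', '7/166', '4/108', '3/111', '3/101', '3/86', '2/80', '5/82', '4/82', '4/81', '3/78', '3/78', '3/78', '3/79', '4/78', '2/78', '3/78', '2/79', '3/78', '1/79', '3/82', '3/81', '3/80', '3/80', '3/80', '5/82', '4/85', '4/95', '5/104', '4/100', '5/118', '5/118', '5/104', '5/120', '4/94', '-1/24', '0/25', '-3/22']
175 ['65/79', '63/80', '63/80', '58/75', '38/80', '14/98', '3/106', '4/107', '4/106', '3/106', '3/108', '4/109', '3/101', '3/84', '2/78', '3/79', '3/78', '2/77', '3/76', '1/78', '3/78', '2/79', '2/79', '2/78', '3/78', '3/80', '3/79', '4/79', '2/80', '3/79', '4/80', '4/79', '3/80', '3/80', '3/86', '4/97', '4/103', '4/101', '4/100', '4/100', '5/102', '5/103', '3/70', '-2/19', '0/24', '0/24']
335 ['65/80', '65/81', '59/75', '55/68', '28/95', '10/119', '5/128', '6/130', '5/129', '5/127', '5/124', '5/116', '4/95', '3/84', '5/84', '5/83', '3/85', '4/85', '3/82', '4/81', '2/82', '4/84', '4/84', '2/84', '3/84', '3/81', '4/85', '2/85', '3/84', '2/81', '2/79', '3/78', '2/82', '4/81', '4/92', '5/104', '4/101', '4/101', '4/102', '3/103', '4/101', '4/78', '2/37', '0/27', '-1/24', '0/24']
345 ['112/146', '111/147', '112/148', '111/147', '68/154', '19/161', '5/165', '4/149', '5/129', '4/126', '4/126', '4/126', '4/106', '4/85', '4/83', '5/84', '6/83', '4/83', '4/83', '3/82', '2/82', '3/85', '3/85', '2/84', '3/84', '3/82', '2/83', '3/83', '3/82', '3/83', '3/82', '3/81', '4/89', '4/90', '5/105', '5/120', '5/120', '4/118', '4/120', '6/119', '6/135', '4/110', '1/38', '2/30', '-1/27', '-1/21']
```

View pics/top23.png

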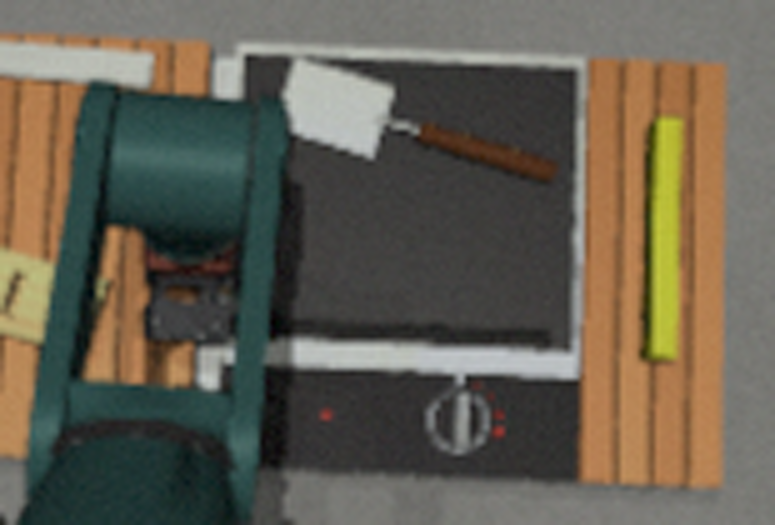

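Emit:
carry_out --increments '[{"translation": [0,0,0.3],"rot": [0,0,0],"hand": 0.3}]' --force 60

```text
time_s: 28.45
tool_pos: [593.2, 39.4, 119.4]
ee_rot: [[0.062, 0.998, 0.023], [0.997, -0.063, 0.046], [0.047, 0.02, -0.999]]
wrist_force: [-22.6, -2.4, 79.0]
width: 39.8
```

```bash
python3 - <<'E'
from h import *
for i in range(4):
    s=manip.read_state();print(s['time_s'],np.round(s['wrist_force'],1),np.round(s['tool_pos'],2),round(s['width'],1),np.round(s['joint_efforts'],1))
    im,C=snap('wrist',f'w24{i}')
cv2.imwrite('pics/w24c.png',cv2.resize(im[165:295,155:365],None,fx=3.8,fy=4.4,interpolation=cv2.INTER_CUBIC))
E
```

```text
28.45 [-22.6  -2.4  79. ] [593.23  39.36 119.36] 39.8 [ -0.9  -8.3 -12.   -0.1  -8.5  -0.4]
t 28.45 [593.2  39.4 119.4]
28.5 [-14.9  -1.5  47.6] [593.2   39.33 119.01] 39.7 [  0.5 -26.9 -17.    0.3  -5.3  -0.3]
t 28.5 [593.2  39.3 119. ]
28.55 [-13.6  -0.7  46.8] [593.23  39.33 119.03] 39.5 [  0.6 -27.4 -17.2   0.3  -5.2  -0.3]
t 28.55 [593.2  39.3 119. ]
28.6 [-12.7  -0.9  47.2] [593.22  39.32 119.05] 39.4 [  0.6 -27.5 -17.2   0.3  -5.2  -0.3]
t 28.6 [593.2  39.3 119. ]
```

View pics/w24c.png

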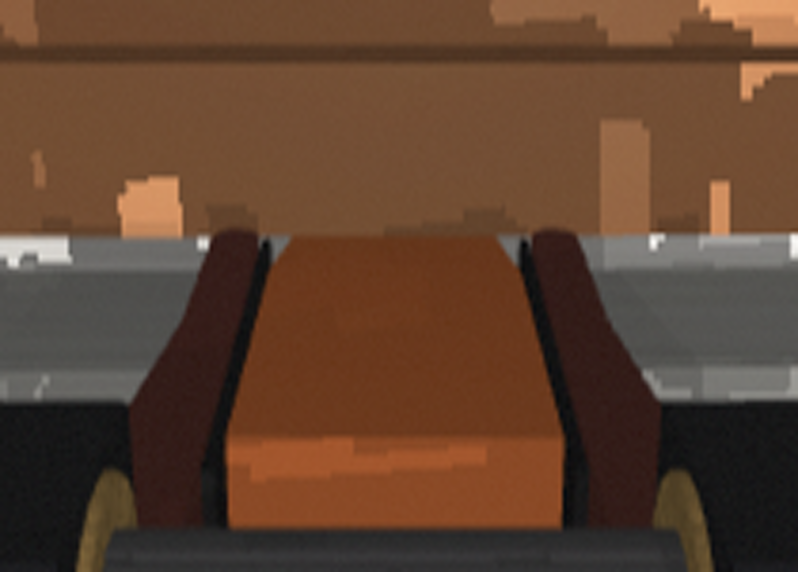

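```bash
python3 - <<'E'
from h import *
for nm in ('w23','w243'):
    im,C=load('wrist',nm)
    w=[];
    P=[];Q=[]
    for c in list(range(160,182,2))+list(range(332,362,3)):
        col=im[205:262,c].astype(float); s=col[:,2]-col[:,0]; g=col.mean(1)
        i=np.where(s>30)[0].max(); P.append((c,205+i+.5+ (s[i+1]/60 if s[i+1]>0 else 0)))
        # plancha edge: last row of dark band, g jump >10 after the band
        j=np.where((g[20:]>95))[0]
        if len(j): Q.append((c,205+20+j.min()-.5))
    A=ray(C,P,85);B=ray(C,Q,85)
    la=np.polyfit(A[:,0],A[:,1],1);lb=np.polyfit(B[:,0],B[:,1],1)
    print(nm,np.polyval(la,592),np.polyval(lb,592),np.polyval(la,592)-np.polyval(lb,592),la[0],lb[0])
im=manip.read_camera('side')[:,:,::-1];cv2.imwrite('pics/side24.png',cv2.resize(im[160:260,180:340],None,fx=5,fy=5,interpolation=cv2.INTER_CUBIC))
E
```

```text
w23 36.45930777568557 12.43076833279725 24.028539442888324 -0.06748256338348042 -0.06429155163339667
w243 36.5426447079517 31.71630061260707 4.826344095344631 -0.06427114940893414 -0.06984410632976908
```

View pics/side24.png

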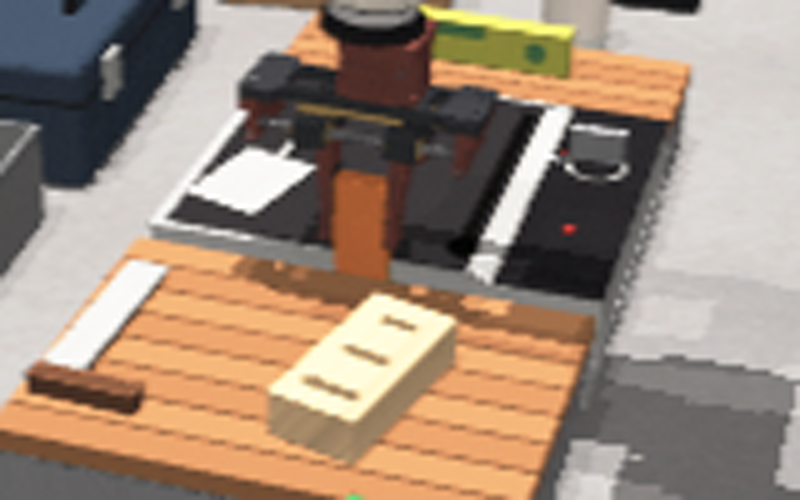

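```bash
python3 - <<'E'
from h import *
for nm in ('w9','w15','w23','w240','w243'):
    im,C=load('wrist',nm)
    P=[];Q=[]
    rng=range(168,180,2) if nm!='w15' else range(280,330,4)
    for c in list(rng)+([*range(335,362,3)] if nm!='w15' else []):
        col=im[150:270,c].astype(float); s=col[:,2]-col[:,0]; g=col.mean(1)
        i=np.where(s>30)[0].max()
        # band: dark flat rows after i+8(floor). find first i2>i where g<92, then first after with g>94
        k=i+3
        while g[k]>92:k+=1
        k+=4
        while g[k]<93.5 and k<118:k+=1
        P.append((c,150+i+.7));Q.append((c,150+k-.5))
    A=ray(C,P,85);B=ray(C,Q,85)
    la=np.median(A[:,1]+0.066*(A[:,0]-592));lb=np.median(B[:,1]+0.066*(B[:,0]-592))
    print(nm,round(la,2),round(lb,2),round(la-lb,2),np.round(np.std(B[:,1]+0.066*(B[:,0]-592)),2))
E
```

```text
w9 36.58 14.12 22.46 0.28
w15 37.0 15.22 21.78 0.56
w23 36.57 12.72 23.85 0.19
w240 36.8 12.64 24.16 0.25
w243 36.79 12.77 24.02 0.31
```

```bash
python3 - <<'E'
from h import *
im,C=load('wrist','w3')
# (row, left boundary, right boundary) from printed profiles
for y,a,b in [(20,369.5,374.9),(60,366.3,371.0),(100,362.1,367.2),(180,354.5,359.3),(210,351.9,356.5)]:
    q=ray(C,[(a,y),(b,y)],85); print(y,np.round(q[0]-q[1],2), q[0])
E
```

```text
20 [0.36 4.85 0.  ] [ 588.15630505 -285.24810427   85.        ]
60 [0.32 4.37 0.  ] [ 554.89213703 -283.49735766   85.        ]
100 [0.35 4.92 0.  ] [ 519.19728115 -280.64970562   85.        ]
180 [0.35 5.01 0.  ] [ 439.03761634 -275.09463968   85.        ]
210 [ 0.33  4.95 -0.  ] [ 405.49244496 -273.040473     85.        ]
```

```bash
python3 - <<'E'
from h import *
a=cv2.imread('pics/top0.png').astype(int); b=manip.read_camera('top')[:,:,::-1].astype(int)
cv2.imwrite('pics/top25.png',b)
C=cal('top')
for x in (440,500,560,600,650,700):
    p=proj(C,[[x,-283-0.066*(x-540),85]])[0]; u,v=int(round(p[0])),int(round(p[1]))
    print(x,u,v)
    for n,i in (('0',a),('now',b)): print('  ',n,[tuple(c[::-1]) for c in i[v,u-4:u+5].tolist()])
s=manip.read_state();print(s['wrist_force'],s['time_s'],s['tool_pos'])
E
```

```text
440 305 219
   0 [(48, 47, 48), (52, 50, 51), (48, 48, 48), (51, 50, 53), (61, 49, 42), (129, 89, 54), (181, 124, 82), (181, 127, 81), (184, 130, 84)]
   now [(44, 45, 42), (51, 51, 50), (46, 48, 46), (46, 44, 44), (62, 52, 44), (131, 92, 62), (183, 130, 83), (183, 128, 83), (183, 129, 83)]
500 306 205
   0 [(138, 139, 139), (125, 129, 128), (145, 150, 151), (143, 147, 147), (121, 85, 53), (183, 127, 85), (181, 127, 81), (179, 126, 78), (182, 127, 82)]
   now [(138, 140, 140), (126, 127, 127), (154, 159, 160), (166, 169, 169), (142, 115, 94), (180, 126, 81), (178, 125, 79), (179, 124, 78), (180, 127, 82)]
560 306 191
   0 [(65, 64, 62), (79, 79, 76), (143, 145, 145), (161, 166, 164), (116, 96, 79), (159, 111, 70), (178, 123, 76), (178, 124, 77), (177, 123, 74)]
   now [(63, 61, 60), (60, 59, 58), (106, 109, 108), (150, 152, 150), (149, 135, 126), (156, 107, 67), (176, 123, 78), (177, 123, 78), (178, 121, 78)]
600 306 181
   0 [(58, 58, 55), (61, 59, 58), (126, 130, 129), (170, 175, 172), (122, 114, 106), (138, 92, 55), (174, 119, 76), (175, 120, 75), (175, 120, 75)]
   now [(58, 56, 
[... 252 characters left out ...]
 74), (175, 118, 77), (171, 115, 71)]
   now [(57, 56, 54), (54, 53, 53), (69, 67, 66), (136, 138, 132), (162, 162, 156), (139, 100, 72), (172, 117, 73), (172, 117, 75), (170, 116, 72)]
700 307 158
   0 [(52, 52, 48), (89, 90, 87), (149, 150, 144), (151, 151, 144), (119, 81, 53), (169, 116, 72), (169, 114, 68), (173, 118, 72), (170, 113, 69)]
   now [(51, 55, 53), (52, 52, 53), (111, 111, 107), (145, 146, 138), (135, 108, 84), (168, 115, 68), (167, 113, 69), (169, 115, 72), (172, 117, 71)]
[-13.42052673  -1.36913747  46.55167211] 28.75 [593.20973379  39.34232904 119.00272312][ WARN:0@4.432] global loadsave.cpp:1063 imwrite_ Unsupported depth image for selected encoder is fallbacked to CV_8U.
```

The wedge seems seated: the reading is 47 N down, a gap of about 24 mm and a wedge depth that matches. However, the right-hand joint still reads about 1.4 mm open, and the wedge slipped about 8 mm up in the grip. I'll release, look at the pack and the right-hand joint, then re-grip.

Emit:
carry_out --increments '[{"translation": [0,0,0],"rot": [0,0,0],"hand": 0.5},{"translation": [0,0,0],"rot": [0,0,0],"hand": 0.6},{"translation": [0,0,0],"rot": [0,0,0],"hand": 0.65},{"translation": [0,0,-0.6],"rot": [0,0,0],"hand": 0.65},{"translation": [0,0,-1],"rot": [0,0,0],"hand": 0.65}]'

```text
time_s: 29.25
tool_pos: [588.6, 38.4, 154.0]
ee_rot: [[0.062, 0.998, 0.014], [0.997, -0.063, 0.047], [0.048, 0.011, -0.999]]
wrist_force: [-0.3, 0.6, 0.4]
width: 57.1
```

Emit:
carry_out --increments '[{"translation": [0,0,-1],"rot": [0,-0.2,0],"hand": 0.65},{"translation": [0,0,-1],"rot": [0,-0.1,0],"hand": 0.65},{"translation": [0,0,-1],"rot": [0,0,0],"hand": 0.65},{"translation": [0,0,-1],"rot": [0,0,0],"hand": 0.65}]'

```text
time_s: 29.65
tool_pos: [584.7, 36.3, 250.4]
ee_rot: [[0.063, 0.998, -0.0], [0.998, -0.063, 0.011], [0.011, -0.001, -1.0]]
wrist_force: [-0.3, 0.4, 0.2]
width: 57.2
```

```bash
python3 - <<'E'
from h import *
im,C=snap('wrist','w26')
s=manip.read_state();print(np.round(s['ee_rot'],4))
u,v=map(int,proj(C,[592,28,100])[0]);print(u,v)
x0,y0=max(0,u-70),max(0,v-70);print(x0,y0)
cv2.imwrite('pics/w26c.png',cv2.resize(im[y0:y0+110,x0:x0+140],None,fx=5,fy=5,interpolation=cv2.INTER_CUBIC))
E
```

```text
t 29.65 [584.7  36.3 250.4]
[[ 0.0629  0.998   0.0062]
 [ 0.998  -0.063   0.0109]
 [ 0.0113  0.0055 -0.9999]]
264 183
194 113
```

View pics/w26.png

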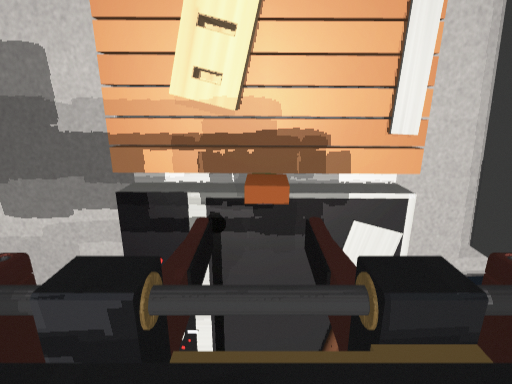

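View pics/w26c.png

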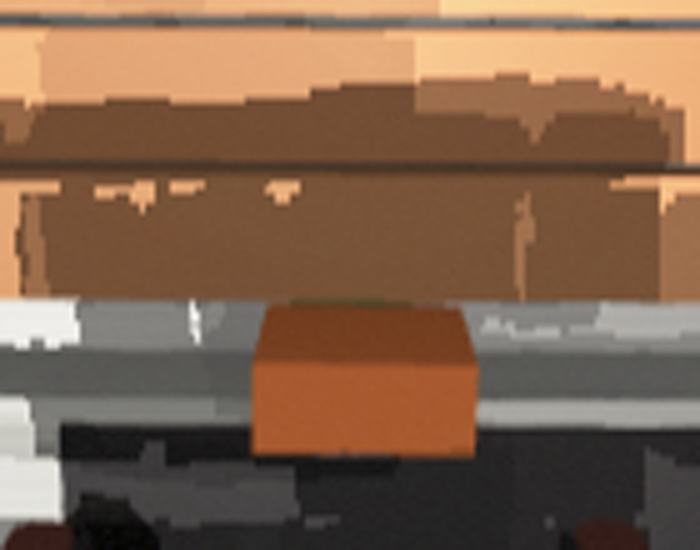

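```bash
python3 - <<'E'
from h import *
im,C=load('wrist','w26')
g=lambda p:(p[0]/5+194-.4,p[1]/5+113-.4)
for zt in (160,164,168,172):
    a,b,c,d=[ray(C,g(p),zt)[0] for p in [(252,362),(478,362),(254,455),(475,455)]]
    print(zt,'w',np.linalg.norm(a-b),np.linalg.norm(c-d),'thick',np.linalg.norm((a+b-c-d)/2),'ctr',(a+b)/2,(c+d)/2)
K,R,t=C;print('cam',-R.T@t)
for n,p,z in [('wood',(150,300),85),('wood',(550,299),85),('pl',(100,398),85),('pl',(550,401),85)]: print(n,ray(C,g(p),z)[0])
E
```

```text
160 w 41.469405342067695 41.298744633420704 thick 17.99355795147108 ctr [593.58236802  41.92350934 160.        ] [592.5147992   23.96164907 160.        ]
164 w 40.81645090727472 40.64847732822702 thick 17.710241290303564 ctr [593.53474729  43.00193277 164.        ] [592.48398781  25.32289006 164.        ]
168 w 40.16349647248175 39.99821002303333 thick 17.426924629136035 ctr [593.48712655  44.0803562  168.        ] [592.45317643  26.68413105 168.        ]
172 w 39.510542037688886 39.34794271783953 thick 17.143607967968517 ctr [593.43950581  45.15877962 172.        ] [592.42236504  28.04537205 172.        ]
cam [590.55795544 110.41462582 414.04164905]
wood [544.89331387  39.86561185  85.        ]
wood [638.65503801  34.32070337  85.        ]
pl [530.67867734  16.69785518  85.        ]
pl [638.16850804   9.32148854  85.        ]
```

Emit:
carry_out --increments '[{"translation": [-1,-0.1,0],"rot": [0,0,0],"hand": 0.65},{"translation": [-1,-0.1,0],"rot": [0,0,0],"hand": 0.65},{"translation": [-1,-0.1,0],"rot": [0,0,0],"hand": 0.65},{"translation": [-1,-0.1,0],"rot": [0,0,0],"hand": 0.65},{"translation": [-1,-0.1,0],"rot": [0,0,0],"hand": 0.65}]'

```text
time_s: 30.2
tool_pos: [567.3, -87.8, 247.9]
ee_rot: [[0.057, 0.998, 0.003], [0.998, -0.057, 0.014], [0.014, 0.003, -1.0]]
wrist_force: [0.4, -0.6, 0.1]
width: 57.1
```

Emit:
carry_out --increments '[{"translation": [-1,-0.1,0],"rot": [0,0,0],"hand": 0.65},{"translation": [-1,-0.1,0],"rot": [0,0,0],"hand": 0.65},{"translation": [-1,-0.1,0],"rot": [0,0,0],"hand": 0.65},{"translation": [-1,-0.1,0],"rot": [0,0,0],"hand": 0.65},{"translation": [-1,-0.1,0],"rot": [0,0,0],"hand": 0.65}]'

```text
time_s: 30.7
tool_pos: [544.8, -215.7, 236.8]
ee_rot: [[0.056, 0.998, -0.006], [0.998, -0.056, 0.019], [0.019, -0.007, -1.0]]
wrist_force: [-0.4, -0.3, -0.1]
width: 57.2
```

```bash
python3 - <<'E'
from h import *
im,C=snap('wrist','w27')
u,v=map(int,proj(C,[560,-283,85])[0]);print(u,v)
y0=max(0,v-40);cv2.imwrite('pics/w27c.png',cv2.resize(im[y0:y0+80,u-60:u+60],None,fx=6,fy=6,interpolation=cv2.INTER_CUBIC));print(u-60,y0)
E
```

```text
t 30.7 [ 544.8 -215.7  236.8]
274 231
214 191
```

View pics/w27.png

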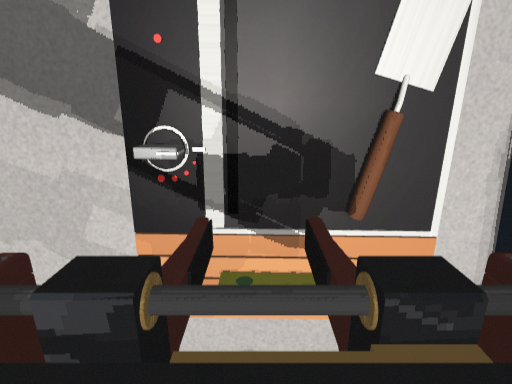

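View pics/w27c.png

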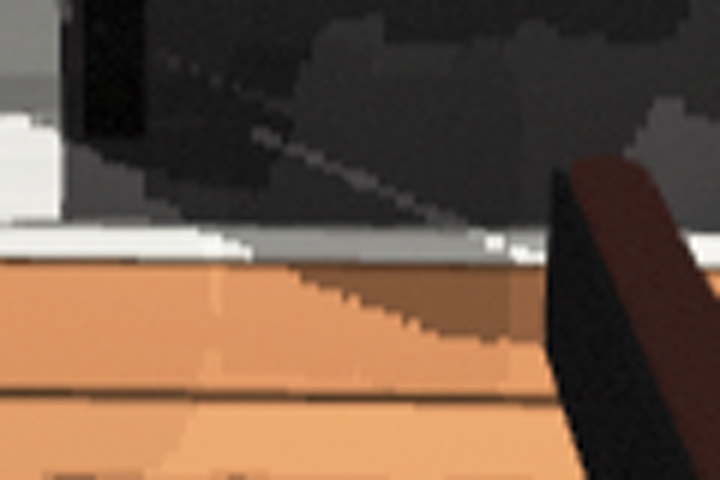

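```bash
python3 - <<'E'
from h import *
im,C=load('wrist','w27')
for u in (140,160,190,220,235,250,270,380,400,420):
    print(u,[tuple(int(q) for q in c[::-1]) for c in im[226:240,u]])
p=ray(C,[(235,230),(235,231)],85);print(p[0]-p[1])
E
```

```text
140 [(42, 40, 42), (43, 42, 44), (41, 39, 41), (42, 40, 41), (40, 39, 40), (42, 39, 42), (63, 48, 39), (120, 81, 53), (186, 125, 82), (216, 145, 96), (215, 144, 95), (215, 144, 94), (215, 144, 95), (221, 148, 98)]
160 [(44, 41, 42), (44, 42, 44), (43, 40, 43), (44, 43, 44), (43, 40, 42), (42, 42, 43), (59, 46, 40), (95, 65, 44), (177, 120, 78), (217, 145, 95), (217, 145, 96), (218, 146, 97), (218, 146, 97), (217, 145, 96)]
190 [(47, 45, 46), (46, 43, 44), (48, 42, 43), (52, 37, 37), (55, 32, 28), (59, 33, 30), (56, 29, 25), (56, 29, 26), (58, 32, 27), (56, 29, 26), (56, 31, 28), (54, 28, 25), (55, 32, 28), (56, 32, 28)]
220 [(233, 232, 227), (184, 182, 177), (142, 141, 137), (219, 218, 212), (238, 237, 232), (236, 235, 231), (238, 238, 234), (198, 192, 183), (116, 88, 69), (182, 123, 82), (221, 150, 100), (220, 150, 100), (220, 150, 100), (221, 150, 100)]
235 [(68, 66, 65), (94, 92, 90), (117, 116, 113), (209, 209, 201), (239, 238, 234), (237, 237, 232), (239, 238, 233), (200, 193, 183), (100, 79, 63), (175, 117, 79), (222, 153, 102), (222, 151, 101), (222, 150, 102), (222, 151, 101)
[... 473 characters left out ...]
9), (58, 55, 57), (59, 56, 57), (85, 83, 82), (122, 120, 117), (215, 214, 205), (242, 241, 237), (240, 239, 235), (238, 238, 233), (197, 191, 182), (117, 88, 68), (188, 124, 82), (226, 154, 103), (226, 154, 102)]
400 [(57, 55, 56), (57, 56, 58), (58, 56, 57), (58, 56, 57), (106, 106, 103), (213, 212, 205), (241, 241, 237), (240, 239, 235), (238, 237, 233), (211, 204, 194), (128, 111, 98), (153, 101, 66), (213, 141, 93), (225, 152, 100)]
420 [(54, 52, 54), (55, 53, 55), (56, 53, 55), (55, 52, 54), (92, 91, 89), (180, 179, 173), (232, 231, 226), (240, 239, 235), (238, 237, 233), (225, 222, 216), (159, 147, 136), (126, 84, 54), (198, 131, 86), (224, 151, 100)]
[0.0983203  1.28247034 0.        ]
```

```bash
python3 - <<'E'
from h import *
im,C=load('wrist','w26')
for u in (120,135,190,196,335,345,360,400): print(u,[tuple(int(q) for q in c[::-1]) for c in im[166:180,u]])
im,C=load('wrist','w4')
for v in (20,60,75): print(v,[tuple(int(q) for q in c[::-1]) for c in im[v,266:280]])
im,C=load('wrist','w3')  # left worktop right edge in w3, front-left; groove widths on right section
print([tuple(int(q) for q in c[::-1]) for c in im[180,376:400]])
print([tuple(int(q) for q in c[::-1]) for c in im[190,40:80]])
E
```

```text
120 [(150, 103, 69), (149, 102, 68), (150, 102, 69), (149, 101, 66), (149, 101, 67), (149, 101, 67), (128, 97, 76), (99, 92, 87), (92, 89, 88), (91, 89, 88), (94, 92, 90), (94, 92, 91), (92, 90, 88), (91, 89, 88)]
135 [(150, 102, 68), (150, 102, 68), (150, 102, 67), (150, 103, 68), (150, 102, 67), (150, 103, 68), (146, 119, 99), (156, 149, 142), (163, 160, 158), (162, 160, 158), (145, 145, 141), (133, 131, 128), (130, 129, 126), (133, 131, 128)]
190 [(226, 164, 115), (226, 165, 115), (226, 163, 114), (226, 163, 114), (226, 164, 113), (226, 164, 113), (226, 182, 145), (231, 221, 209), (237, 236, 232), (236, 234, 231), (236, 234, 232), (238, 236, 233), (238, 237, 233), (237, 236, 232)]
196 [(227, 165, 115), (227, 165, 115), (226, 163, 114), (227, 164, 115), (226, 164, 114), (226, 163, 113), (226, 182, 145), (232, 221, 209), (237, 236, 233), (237, 235, 232), (237, 236, 233), (238, 238, 234), (238, 237, 234), (238, 237, 234)]
335 [(157, 110, 75), (156, 109, 74), (157, 109, 75), (156, 109, 74), (157, 110, 75), (156, 109, 73), (156, 110, 74), (163, 136, 117), (172, 164, 158), (175, 171, 16
[... 1823 characters left out ...]
2, 205, 139), (252, 205, 139), (252, 206, 139), (252, 204, 138), (252, 204, 137), (252, 204, 138)]
[(250, 194, 128), (250, 194, 128), (250, 195, 129), (250, 195, 129), (250, 193, 128), (250, 195, 128), (250, 194, 129), (250, 194, 129), (250, 196, 130), (250, 195, 128), (250, 196, 129), (250, 195, 128), (249, 193, 127), (214, 147, 98), (91, 63, 43), (89, 62, 41), (90, 62, 42), (89, 62, 42), (88, 60, 41), (89, 62, 41), (91, 63, 45), (89, 62, 43), (91, 62, 43), (90, 62, 43), (90, 62, 44), (74, 75, 74), (75, 75, 75), (61, 61, 60), (74, 74, 72), (74, 73, 73), (73, 72, 72), (75, 74, 72), (70, 69, 68), (48, 46, 48), (50, 48, 50), (50, 48, 50), (50, 46, 49), (50, 48, 49), (49, 47, 49), (51, 48, 50)]
```

The right joint has closed from 4.9 mm to a hairline, with about 1.5 mm of brown plank inset still showing. To be sure, I'll re-grip the wedge higher, so the fingers cannot touch green, and press again.

Emit:
carry_out --increments '[{"translation": [0.92,0.12,-0.1],"rot": [0,0,0],"hand": 0.7},{"translation": [0.92,0.12,0],"rot": [0,0,0],"hand": 0.7},{"translation": [0.92,0.12,0],"rot": [0,0,0],"hand": 0.7},{"translation": [0.92,0.12,0],"rot": [0,0,0],"hand": 0.7},{"translation": [0.92,0.12,0],"rot": [0,0,0],"hand": 0.7}]'

```text
time_s: 31.25
tool_pos: [564.9, -106.3, 232.1]
ee_rot: [[0.067, 0.998, -0.016], [0.998, -0.067, 0.02], [0.018, -0.017, -1.0]]
wrist_force: [1.2, 0.5, 0.2]
width: 61.7
```

Emit:
carry_out --increments '[{"translation": [0.92,0.12,0],"rot": [0,0,0],"hand": 0.7},{"translation": [0.92,0.12,0],"rot": [0,0,0],"hand": 0.7},{"translation": [0.92,0.12,0],"rot": [0,0,0],"hand": 0.7},{"translation": [0.92,0.12,0],"rot": [0,0,0],"hand": 0.7},{"translation": [0.92,0.12,0],"rot": [0,0,0],"hand": 0.7}]'

```text
time_s: 31.75
tool_pos: [586.0, 14.4, 225.9]
ee_rot: [[0.068, 0.997, -0.025], [0.997, -0.067, 0.023], [0.021, -0.027, -0.999]]
wrist_force: [-0.1, -0.5, -0.5]
width: 61.4
```

Emit:
carry_out --increments '[{"translation": [0.8,0.12,0],"rot": [0,0,0],"hand": 0.7},{"translation": [0,0,0],"rot": [0,0,0],"hand": 0.7}]'

```text
time_s: 31.95
tool_pos: [589.8, 38.4, 223.1]
ee_rot: [[0.065, 0.997, -0.029], [0.998, -0.064, 0.024], [0.022, -0.03, -0.999]]
wrist_force: [-0.4, 0.7, -1.0]
width: 61.7
```

Emit:
carry_out --increments '[{"translation": [-0.19,0.1,0],"rot": [-0.24,0,0],"hand": 0.7},{"translation": [0,0,0.6],"rot": [0,0,0],"hand": 0.7},{"translation": [0,0,0.9],"rot": [0,0,0],"hand": 0.7},{"translation": [0,0,0.7],"rot": [0,0,0],"hand": 0.7},{"translation": [0,0,0],"rot": [0,0,0],"hand": 0.7}]'

```text
time_s: 32.45
tool_pos: [590.2, 33.3, 161.4]
ee_rot: [[0.063, 0.998, -0.005], [0.998, -0.063, 0.021], [0.021, -0.006, -1.0]]
wrist_force: [-0.6, 0.2, -0.9]
width: 61.4
```

```bash
python3 - <<'E'
from h import *
im,C=snap('wrist','w28')
E
```

```text
t 32.45 [590.2  33.3 161.4]
```

View pics/w28.png

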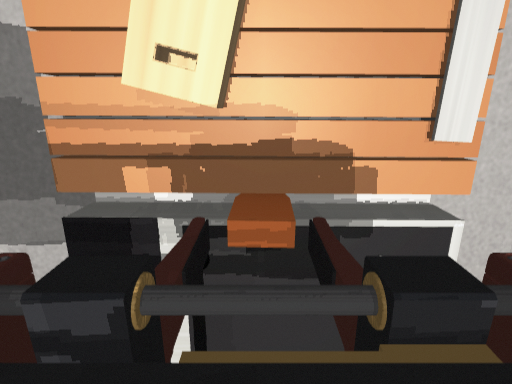

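Emit:
carry_out --increments '[{"translation": [0.06,0.1,0.4],"rot": [-0.04,0,0],"hand": 0.7},{"translation": [0,0,0.6],"rot": [0,0,0],"hand": 0.7},{"translation": [0,0,0.15],"rot": [0,0,0],"hand": 0.7},{"translation": [0,0,0],"rot": [0,0,0],"hand": 0.6}]'

```text
time_s: 32.9
tool_pos: [595.8, 34.2, 134.1]
ee_rot: [[0.064, 0.998, 0.006], [0.998, -0.064, 0.02], [0.02, 0.005, -1.0]]
wrist_force: [0.1, 0.5, 0.0]
width: 56.4
```

```bash
python3 - <<'E'
from h import *
im,C=snap('wrist','w29')
cv2.imwrite('pics/w29c.png',cv2.resize(im[165:295,155:365],None,fx=3.8,fy=4.4,interpolation=cv2.INTER_CUBIC))
E
```

```text
t 32.9 [595.8  34.2 134.1]
```

View pics/w29c.png

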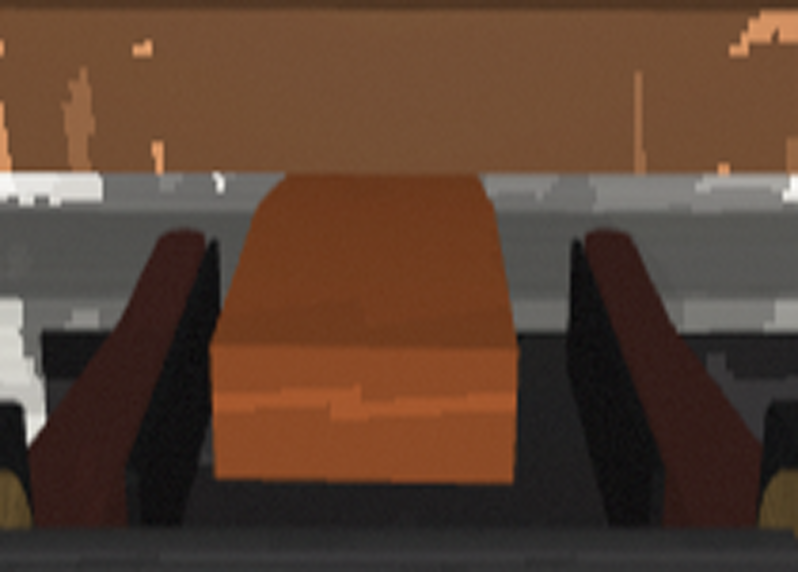

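Emit:
carry_out --increments '[{"translation": [0.07,-0.13,0.1],"rot": [0,0,0],"hand": 0.55},{"translation": [0,0,0],"rot": [0,0,0],"hand": 0.35},{"translation": [0,0,0],"rot": [0,0,0],"hand": 0.3},{"translation": [0,0,0],"rot": [0,0,0],"hand": 0.3}]' --force 60

```text
time_s: 33.35
tool_pos: [592.8, 35.8, 133.3]
ee_rot: [[0.063, 0.998, 0.008], [0.998, -0.064, 0.019], [0.019, 0.007, -1.0]]
wrist_force: [-0.1, -1.3, -4.3]
width: 39.6
```

```bash
python3 - <<'E'
from h import *
im,C=snap('wrist','w30')
s=manip.read_state();print(np.round(s['wrist_force'],1),np.round(s['ee_rot'],3).tolist())
cv2.imwrite('pics/w30c.png',cv2.resize(im[165:295,155:365],None,fx=3.8,fy=4.4,interpolation=cv2.INTER_CUBIC))
E
```

```text
t 33.35 [592.8  35.8 133.3]
[-0.5 -1.8 -1.6] [[0.064, 0.998, 0.008], [0.998, -0.064, 0.019], [0.019, 0.007, -1.0]]
```

View pics/w30c.png

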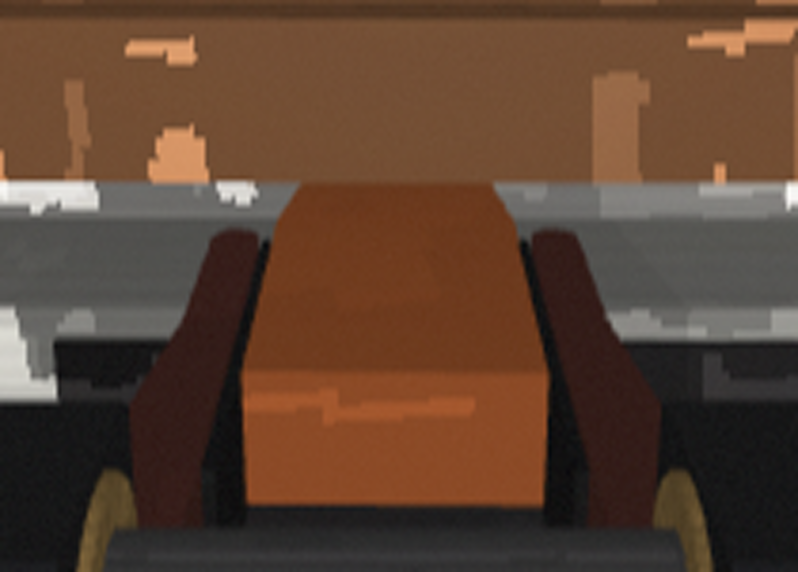

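Re-gripped. Now I'll press down in small steps.

Emit:
carry_out --increments '[{"translation": [0,0,0.2],"rot": [0,0,0],"hand": 0.3}]'

```text
time_s: 33.5
tool_pos: [593.3, 36.1, 132.8]
ee_rot: [[0.064, 0.998, 0.01], [0.998, -0.064, 0.019], [0.02, 0.008, -1.0]]
wrist_force: [-21.9, 0.2, 75.2]
width: 39.7
```

```bash
python3 - <<'E'
from h import *
for i in range(3):
    s=manip.read_state();print(s['time_s'],np.round(s['wrist_force'],1),np.round(s['tool_pos'],2),round(s['width'],1)); im,C=snap('wrist',f'w31{i}')
E
```

```text
33.5 [-21.9   0.2  75.2] [593.35  36.13 132.81] 39.7
t 33.5 [593.3  36.1 132.8]
33.55 [-12.7  -0.9  35.6] [593.21  36.07 132.94] 39.9
t 33.55 [593.2  36.1 132.9]
33.6 [-12.6  -0.9  34.9] [593.23  36.07 132.98] 39.3
t 33.6 [593.2  36.1 133. ]
```

```bash
python3 - <<'E'
from h import *
im=manip.read_camera('top')[:,:,::-1];cv2.imwrite('pics/top32.png',cv2.resize(im[135:240,120:345],None,fx=3.5,fy=3.5,interpolation=cv2.INTER_CUBIC))
im=manip.read_camera('side')[:,:,::-1];cv2.imwrite('pics/side32.png',cv2.resize(im[150:340,170:330],None,fx=3.1,fy=3.1,interpolation=cv2.INTER_CUBIC))
for i in range(8): manip.read_camera('side')
s=manip.read_state();print(s['time_s'],np.round(s['wrist_force'],1),np.round(s['tool_pos'],2),round(s['width'],1))
for nm in ('w23','w243','w30','w312'):
    im,C=load('wrist',nm)
    P=[];Q=[]
    for c in [*range(168,180,2),*range(335,362,3)]:
        col=im[150:270,c].astype(float); s=col[:,2]-col[:,0]; g=col.mean(1)
        i=np.where(s>30)[0].max(); k=i+3
        while g[k]>92:k+=1
        k+=4
        while g[k]<93.5 and k<118:k+=1
        P.append((c,150+i+.7));Q.append((c,150+k-.5))
    A=ray(C,P,85);B=ray(C,Q,85)
    la=np.median(A[:,1]+0.066*(A[:,0]-592));lb=np.median(B[:,1]+0.066*(B[:,0]-592)); print(nm,round(la,2),round(lb,2),round(la-lb,2))
E
```

```text
34.15 [-11.6  -0.   35.1] [593.19  36.07 132.96] 39.4
w23 36.55 12.7 23.85
w243 36.77 12.75 24.02
w30 36.29 12.62 23.67
w312 36.61 12.97 23.64
```

View pics/side32.png

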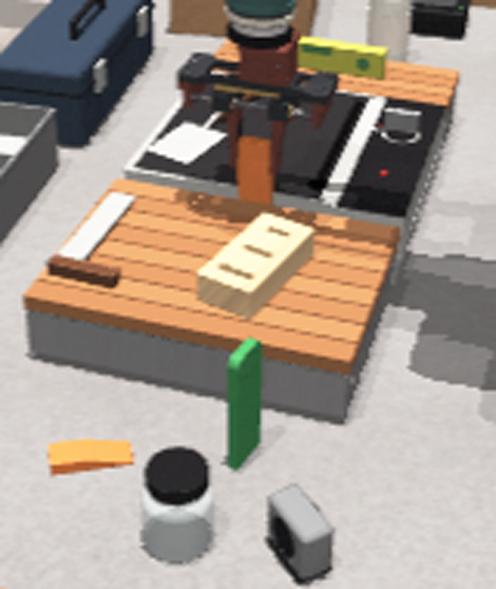

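View pics/top32.png

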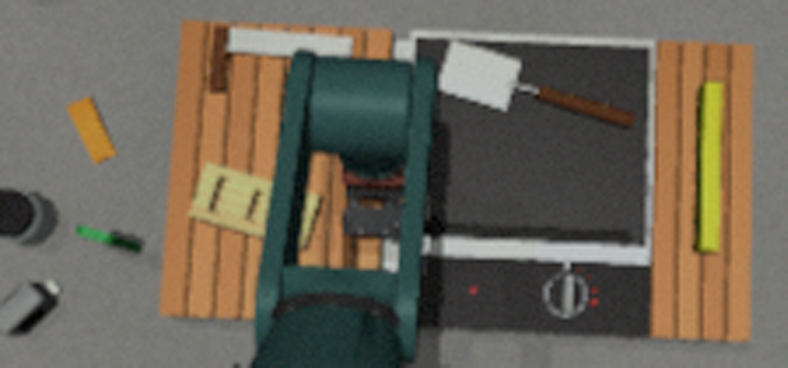

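The hold is steady at 35 N, with gap and height unchanged under load and the other items in place. Handing in.

```bash
python3 - <<'E'
from plant import manip
print(manip.sign_off())
E
```

```text
the job is handed in; nothing more can be done
None
```

The job is handed in at about 34 s. I turned the selector back from the second heat to off and stood blue against the plancha. I added the rack's green beside it, because the gap with the plancha hard right came to about 24 mm, over the 21.8 mm limit. Then I drove the rack's wedge in, sloping face to the worktop.

**Last checks:**
- **Selector:** the pointer lined up with the white mark when I checked it straight after turning. The later top view agrees.
- **Wedge:** it is still gripped at 60 N and pressed with a steady 35 N. Over the last 0.6 s the hand stayed within about 0.05 mm, and pressing down a further 5 mm moved it only 0.4 mm.
- **Gap:** it measured about 23.7 mm both before and during that press, so the pack is solid.
- **Other items:** the final side and top views show everything else where it was.

**What went less well or disagreed:**
- **First press:** the wedge slipped about 8 mm up in the grip, so I let go, looked, and gripped it again higher.
- **Right-hand joint:** it went from about 4.9 mm to a line that still measures about 1.5 mm. I took that to be the planks' set-back edge, because pressing harder did not move the plancha, but I could not prove it from the pictures.
- **Force peaks:** the wrist force briefly reached 79 N on the first press and 75 N on the second, under the 120 N limit.
- **Side force:** about 12 N of sideways force remains in the final hold.

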